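# Run the light detector round the arc rod of the LED test stand

### The arm

A 7-joint arm with a two-finger parallel gripper is mounted at the origin on the work surface. World frame = base frame: x ahead of the robot, y to its left, z up, the work surface at z = 0. Lengths are in m, angles in rad, forces in N, time in s.
With the tool pointing down it reaches from about 0.4 to 0.925 m from the base axis. Payload 5.6 kg.
Tool frame: the origin (TCP) lies midway between the tips of the shut fingers; the grasp point (between the pads) lies 19 mm behind it; y points along the fingers, x is the direction in which the jaws open and shut, and the axes are right-handed (so a half turn about y gives the same grasp; the last joint's range is limited). The gripper opens to 85 mm and grips with 20 to 120 N. Pads are 22 mm wide; open, the fingers measure 114 mm over their backs; the gripper's body (76 mm by 85 mm) begins 54 mm behind the grasp point. The pads swing forward as they close: fully open they stand 13 mm farther back than shut.
Start: joints at [-1.315, 0.468, -0.012, 1.603, 0.006, 1.071, -0.056], TCP at [0.191, 0.621, 0.231] pointing down, gripper open.
Joint ranges: [-2.53, 2.53], [-0.31, 2.02], [-1.57, 1.55], [0.28, 2.44], [-1.29, 4.43], [0.15, 1.84], [-2.92, 2.92]. Speed limits (rad/s): [2.57, 2.57, 3.14, 3.14, 3.14, 3.14, 3.14].

### API

Orientations are given as a unit quaternion [x, y, z, w].
In Python, from workcell import r gives the robot as it stands.
- The arm moves only by the tool send_rows, never from a script. Its argument "steps" is a list of rows, each an object with "xyz": the shift along the world's x, y, z in m, a list of three; "twist": the turn about the world's z in units of 6 degrees (1.0 is 6 degrees). A call has exactly 10 rows; each row is the pose to reach, as a shift and turn from the pose commanded when the call began; what a row does not reach only later rows make up. A row lasts 1/12 s, in which the tool goes at most 41.7 mm and 7.16 degrees, less where a joint would pass 70% of its speed; a pose out of reach is approached as far as the arm can. A call with a gripper value outside its range is refused whole. "jaw" is the closure, from -1 (fully open) to 1 (shut), so that 0 is half open, set as the call begins (left out, the last holds). The fingers move at their own pace and stop on an object; "squeeze" is the grip in N (left out, the last holds). Time passes only in rows, so rows that repeat a pose let the fingers close, or fill a call up. It gives the time, the measured TCP pose, the force and the opening at its end, in the units of the state.
- r.sense(): the state, without advancing time (a new reading comes with each control period).
- r.camera(name): name is "side" or "top" or "wrist"; returns a dict with "img" (480x640x3 uint8, blue, green, red), "fx", "fy", "cx", "cy" (pixels), "eye" and "rotation" of the camera in the world; the wrist camera has in their place "tool_from_camera" (4x4, takes a point from camera to tool coordinates, whose origin is the TCP and whose axes are the tool frame's). Camera axes: x right, y down, z forward; pixel columns grow to the right and rows downward; lengths in m; the calibration is good to about 2 mm. A picture is of the moment at which its call begins: read the wrist's pose just before it. There is no depth.
- r.close_job(): hands the job in, once; it reports no verdict.
The state is a dict: "clock": time; "q": joint angles; "qd": joint speeds; "effort": joint torques, N m; "tool_pos": TCP position; "ee_rot": TCP orientation; "contact_force": force on the tool from outside, world axes, zero at the start; "ft_torque": the same for the moment, N m; "grip_width": finger opening in m.
Only numpy, scipy, OpenCV 4.12 (cv2) and the standard library are available. Lean on these libraries where they do the work, as an engineer would, in place of code of your own. Each camera call takes 0.05 s, during which the arm holds its last target.

### The job

Put the light-detector carriage on the LED test stand: thread its brass bushing over the free end of the curved rod with the detector window on the LED's side, slide it round the bend, turning it with the rod, and push it past the spring catch until it is fully home against the stop collar with the catch closed behind it; then let go. The rod is clamped by eye, so its free end stands a little high or low: feel your way, do not force the carriage on the rod or ram it into the stop, and leave the other things on the bench where they are.

Things in the scene. Friction and masses are not known exactly. Their poses are not given: they have to be found in the camera images.
- stand: LED test stand, fixed: 215 x 145 x 12 mm aluminium plate, black column with LED head (118 mm high), grey rod post, white quarter-circle scale. Origin on the bench under the LED, at the centre of the rod's bend; x from the LED to the home place, y to its left, z up. Lengths below are mm in this frame. The steel guide rod is level, 12 in diameter, axis 135 above the bench. More than 25 N on it, knocks included, is forcing it.
- home (a point): Place of the carriage's bore centre when home: x 120, y 0, z 135; axes as the stand. The carriage then points along the stand's -y and its leading end meets the black stop collar on the rod (23 across, 12 long), whose face is 15.5 past this point. Behind the collar the rod is clamped in its post (28 square, centre x 120, y -49, top z 147), its only support.
- rod_mid (a point): Nominal middle of the bend: x 85, y 85, z 135; axes as the stand. From home (x 120, y 0) the rod's axis runs in a quarter circle of radius 120 about the stand's origin to x 0, y 120, then straight along -x to its free end. The free end is cut square, with a 1 mm rounded rim.
- rod_tip (a point): Nominal free end of the rod: x -40, y 120, z 135; axes as the stand. The rod is clamped by eye and may be twisted about its own axis in the post (line x 120, z 135) by up to 0.1 rad either way. In plan it is true, but its height is off in proportion to 120 - x: nothing at home, up to 3.5 mm at the middle of the bend, up to 16 mm too high or too low here.
- led (a point): the LED on the front of the LED head, x 14, y 0, z 97; axes as the stand
- grip (a point): Grip point of the carriage: in the orange fin on its top, 100 mm above its underside. Fin: 30 mm long (x), 14 thick (y), from 74 to 115 mm above the underside. Axes: x forward along the bore, y left, z up. Below it: brass bushing 30 mm long, 33 wide, top at 75; then the black detector housing 30 x 34 x 40 mm, on which it stands loose on the bench.
- bore (a point): Centre of the carriage's bore, a through hole 15.5 mm in diameter and 30 mm long along x in the brass bushing, 60 mm above the carriage's underside. Axes as the grip; x must point the way of travel, so that the window faces the LED.
- window (a point): Light window at the end of the short black tube on the carriage's right (-y) side, 26 mm from its middle plane, 22 mm above its underside. It must end looking at the LED.
- carriage: the carriage as a whole, about 0.28 kg; origin at the centre of its underside, axes as the grip. Once on the rod it hangs upright by itself.
- catch (a joint): Spring catch: sprung steel leaf, 12 mm high, along the outer side of the rod before the home place, at rod height. 0 = closed. The carriage's outer flat pushes it outward (0.05 to 0.1 rad) over the last 40 mm of travel, which takes about 4 to 10 N along the rod; it springs back to 0 behind the carriage when that is home.
- screwdriver: loose screwdriver with a green handle, 190 mm long, lying on the bench near the robot; bystander; origin under its centre, z up
- spare_collar: loose spare dark steel collar, 26 mm across, 12 mm high; bystander; origin under its centre, z up
- dust_cap: loose red plastic dust cap, 26 mm across, 14 mm high; bystander; origin under its centre, z up
- spare_led: loose spare LED on a 50 x 40 mm aluminium plate, 26 mm high; bystander; origin under its centre, z up
- tape_roll: loose blue tape roll, 84 mm across, 19 mm high, lying flat; bystander; origin under its centre, z up
- multimeter: loose grey hand-held multimeter, 85 x 170 x 42 mm, lying on its back; bystander; origin under its centre, z up
Mind the look-alikes: they are no part of the job. What is shaped like the carriage but purple or white is not meant.

How it is judged:
By the outcome, as a careful person would: the job done as asked, in the order asked, and still so for the second after the job is handed in, with the robot touching nothing.
It also fails if it takes over 69 s, if anything falls off the work surface, if the arm or the gripper's body presses on something with over 40 N, if the wrist force passes 120 N, or if a joint passes its speed limit or range.

## Working session

There is one attempt and no reset: what is moved stays moved. The work goes in short steps, Python scripts to look and compute and a tool call to move; the robot and the scene stay as the last step left them, time stands still between calls to the robot, and variables do not carry over. Pictures are saved under pics/ and viewed, and the job is handed in when it is done.

Besides the shell and the picture viewer there is one more tool, called after "Emit:" as name([rows], argument=value, ...), one row to a line, values as JSON. send_rows: Moves the arm, as the interface text tells. Its arguments: {"type":"object","properties":{"steps":{"type":"array","items":{"type":"object","properties":{"xyz":{"type":"array","items":{"type":"number"}},"twist":{"type":"number"}}}},"jaw":{"type":"number"},"squeeze":{"type":"number"}},"required":["steps"]}

```bash
mkdir -p pics; ls
cat > h.py <<'E'
import numpy as np, cv2
from workcell import r
def ray(c,u,v):
    R=np.array(c['rotation']);
    if R.shape!=(3,3):
        from scipy.spatial.transform import Rotation as Ro; R=Ro.from_quat(R).as_matrix()
    d=R@np.array([(u-c['cx'])/c['fx'],(v-c['cy'])/c['fy'],1.0]); return np.array(c['eye']),d/np.linalg.norm(d)
def onz(c,u,v,z):
    e,d=ray(c,u,v); return e+d*(z-e[2])/d[2]
def proj(c,p):
    R=np.array(c['rotation']); q=R.T@(np.array(p)-np.array(c['eye'])); return q[0]/q[2]*c['fx']+c['cx'],q[1]/q[2]*c['fy']+c['cy']
def two(c1,a,c2,b):
    e1,d1=ray(c1,*a);e2,d2=ray(c2,*b)
    A=np.stack([d1,-d2],1);s=np.linalg.lstsq(A,e2-e1,rcond=None)[0]
    p,q=e1+s[0]*d1,e2+s[1]*d2
    return (p+q)/2,np.linalg.norm(p-q)
def snap(n,tag):
    c=r.camera(n); cv2.imwrite(f'pics/{tag}.png',c['img']); 
    import pickle; pickle.dump(c,open(f'pics/{tag}.pkl','wb')); return c
def load(tag):
    import pickle; return pickle.load(open(f'pics/{tag}.pkl','rb'))
E
python3 - <<'E'
from h import *
s=r.sense(); print(s)
for n in ['side','top','wrist']:
    c=snap(n,n+'0'); print({k:v for k,v in c.items() if k!='img'})
E
```

```text
pics
{'clock': 0.0, 'q': array([-1.31504039,  0.46840457, -0.01156697,  1.60364868,  0.00599888,
        1.0713731 , -0.05630772]), 'qd': array([-0.00027675,  0.00024291, -0.00107285,  0.00104648, -0.00114025,
        0.00104819,  0.00064278]), 'effort': array([-3.23144604e-05, -5.32389951e+01,  2.16216344e-02, -2.51292622e+01,
        1.14743566e-02,  7.77992274e-03,  1.71344880e-05]), 'tool_pos': array([0.19123604, 0.6206418 , 0.23031015]), 'ee_rot': array([ 0.56928174,  0.41950972, -0.42047151, -0.56844842]), 'contact_force': array([0.43464576, 0.09670273, 0.3780565 ]), 'ft_torque': array([ 0.02341514,  0.01671685, -0.010722  ]), 'grip_width': 0.08553611763653444}
{'fx': 455.57778166179486, 'fy': 455.57778166179486, 'cx': 323.3796727440383, 'cy': 237.44803275938807, 'eye': array([ 0.33336884, -0.55906119,  0.81633169]), 'rotation': array([ 0.92191306, -0.17270799,  0.05903678, -0.3417059 ])}
{'fx': 594.7303180817094, 'fy': 594.7303180817094, 'cx': 317.69905217078104, 'cy': 242.21037064209133, 'eye': array([ 0.47757848, -0.0022613 ,  1.28203822]), 'rotation': array([-0.6966521 ,  0.71648703, -0.0151664 ,  0.03304792])}
{'fx': 388.3335767581209, 'fy': 388.3335767581209, 'cx': 321.26708522275914, 'cy': 242.37317709161692, 'tool_from_camera': array([[ 9.99999926e-01,  2.83746906e-04,  2.61608654e-04,
         2.27961716e-04],
       [-1.78400228e-04, -2.61233625e-01,  9.65275588e-01,
        -1.41959998e-01],
       [ 3.42234938e-04, -9.65275563e-01, -2.61233555e-01,
         6.47473625e-02],
       [ 0.00000000e+00,  0.00000000e+00,  0.00000000e+00,
         1.00000000e+00]])}
```

Run:
```python
s=open('h.py').read()
s=s.replace("""    R=np.array(c['rotation']); q=R.T""","""    from scipy.spatial.transform import Rotation as Ro; R=Ro.from_quat(c['rotation']).as_matrix(); q=R.T""")
open('h.py','w').write(s)
```

```text
(no output)
```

View pics/side0.png

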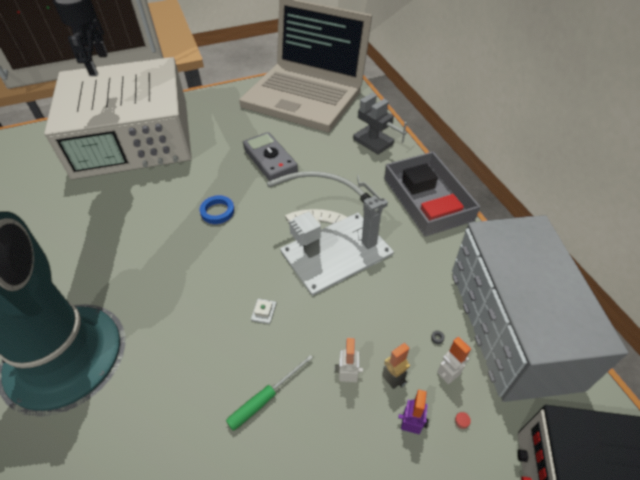

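View pics/top0.png

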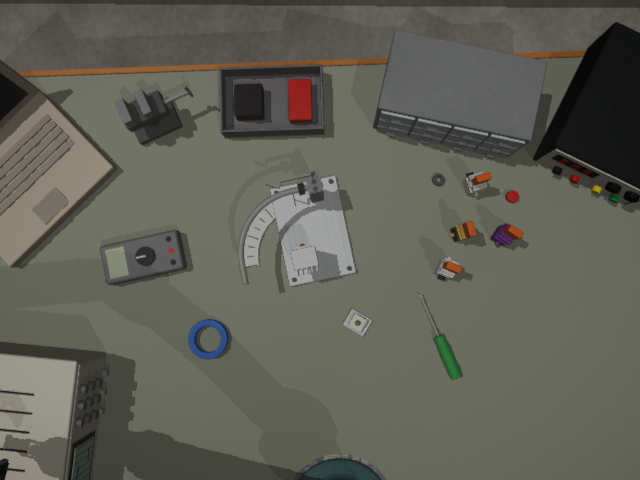

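View pics/wrist0.png

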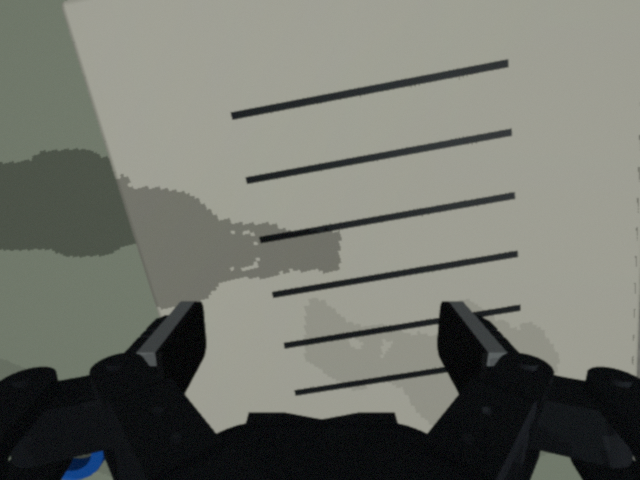

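Candidates in the top view: (448,268) white, (462,231) brass with a black housing, (508,235) purple and (478,182) white. The one at (462,231) fits. I'll enlarge crops to confirm.

Run:
```python
from h import *
t=load('top0');s=load('side0')
a=cv2.resize(t['img'][150:300,410:550],None,fx=4,fy=4,interpolation=cv2.INTER_CUBIC)
cv2.imwrite('pics/tc.png',a)
cv2.imwrite('pics/sc.png',cv2.resize(s['img'][320:445,320:480],None,fx=4.5,fy=4.5,interpolation=cv2.INTER_CUBIC))
cv2.imwrite('pics/ts.png',cv2.resize(t['img'][150:300,215:370],None,fx=4,fy=4,interpolation=cv2.INTER_CUBIC))
cv2.imwrite('pics/ss.png',cv2.resize(s['img'][155:300,255:405],None,fx=4,fy=4,interpolation=cv2.INTER_CUBIC))
```

```text
(no output)
```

View pics/tc.png

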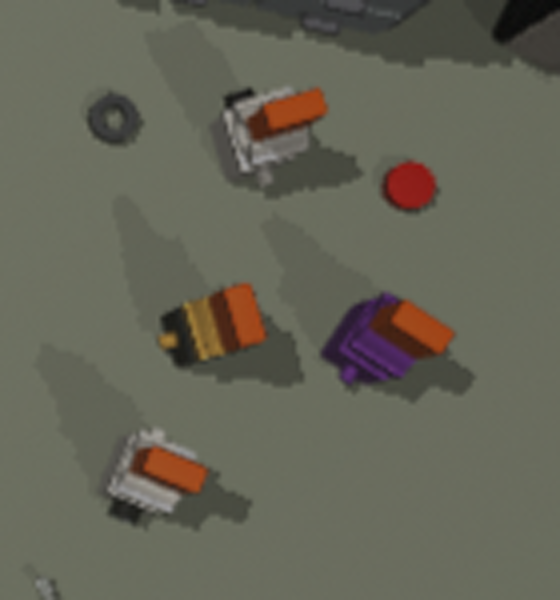

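View pics/sc.png

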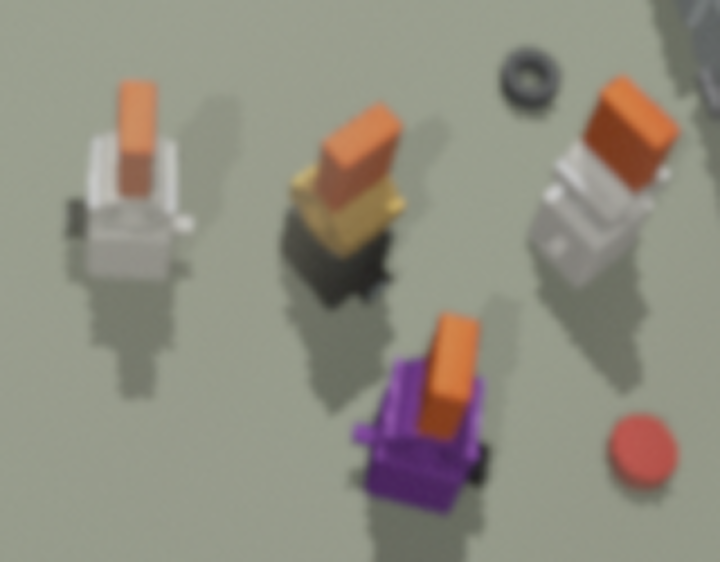

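View pics/ts.png

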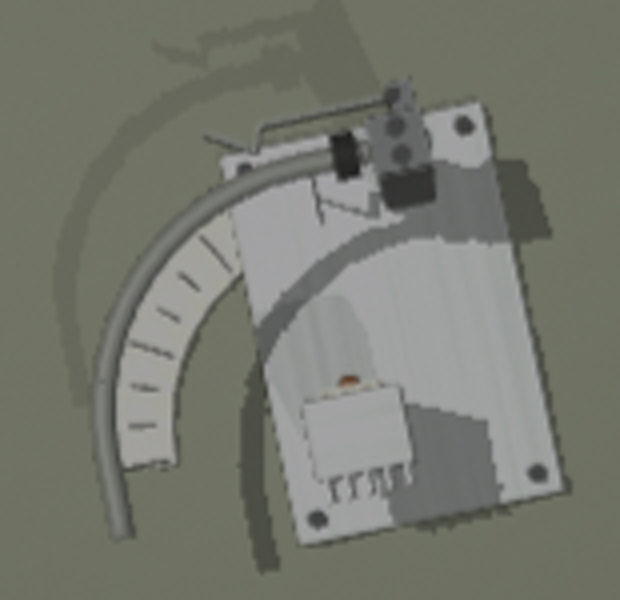

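View pics/ss.png

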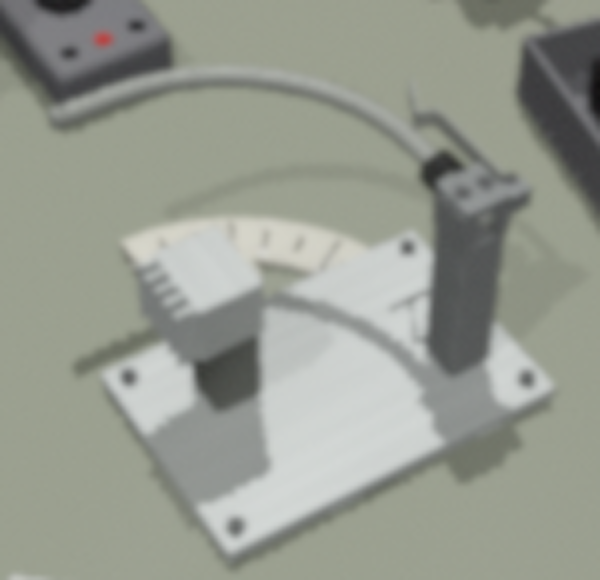

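The crops confirm it: the brass and black carriage with the orange fin (top ≈(462,231), side ≈(398,365)) is the one meant. The purple and white ones are decoys. Next I'll measure.

Run:
```python
from h import *
t=load('top0');s=load('side0')
# carriage fin orange contours
def orange(c,x0,x1,y0,y1):
    im=c['img'][y0:y1,x0:x1]; hsv=cv2.cvtColor(im,cv2.COLOR_BGR2HSV)
    print(np.percentile(hsv[...,1],99)); m=cv2.inRange(hsv,(3,150,60),(17,255,255))
    return m,hsv
for c,b,n in((t,(450,482,215,250),'ft'),(s,(380,415,338,372),'fs')):
    m,h=orange(c,*b)
    ys,xs=np.nonzero(m); print(n,len(xs),xs.min()+b[0],xs.max()+b[0],ys.min()+b[2],ys.max()+b[2])
    big=cv2.resize(c['img'][b[2]-8:b[3]+25,b[0]-15:b[1]+10],None,fx=9,fy=9,interpolation=cv2.INTER_NEAREST); cv2.imwrite(f'pics/{n}.png',big)
print('tip',two(t,(245.5,283.0),s,(270,184.5)))
# known: plate corners crop->px
P=lambda x,y:(215+x/4,150+y/4)
for q in [(222,155),(483,100),(568,490),(300,545)]:
    print('plate',onz(t,*P(*q),.012))
print('posttop',onz(t,*P(398,140),.147))
print('collar',onz(t,*P(346,155),.140), 'led head', onz(t,*P(358,430),.118),onz(t,*P(348,381),.097))
S=lambda x,y:(255+x/4,155+y/4)
for a,b in [((464,126),(527,375)),((538,472),(235,525)),((317,518),(128,377)),((245,170),(408,247))]:
    print('hole',two(t,P(*a),s,S(*b)))
print('collar2',two(t,P(346,155),s,S(440,170)))
```

```text
212.0
ft 174 462 476 221 237
158.0
fs 81 396 407 345 359
tip (array([0.48146311, 0.16629939, 0.14139327]), np.float64(3.285941211286592e-05))
plate [0.68337941 0.12744265 0.012     ]
plate [ 0.70884954 -0.01416312  0.012     ]
plate [ 0.49772263 -0.05325159  0.012     ]
plate [0.47238372 0.09033594 0.012     ]
posttop [0.66612438 0.02856795 0.147     ]
collar [0.66074985 0.0541563  0.14      ] led head [0.52823405 0.05280146 0.118     ] [0.55377713 0.05816498 0.097     ]
hole (array([ 0.69294996, -0.00320984,  0.01956498]), np.float64(0.0016736870030669023))
hole (array([ 0.50606303, -0.03702771,  0.01656028]), np.float64(0.0032591698578448612))
hole (array([0.4849041 , 0.08110201, 0.01498132]), np.float64(0.003246647263884044))
hole (array([0.67299011, 0.11536882, 0.01507213]), np.float64(0.002863514956995725))
collar2 (array([0.65889945, 0.05480813, 0.14005187]), np.float64(0.0038751198487234875))
```

Run:
```python
import cv2,numpy as np
a=cv2.imread('pics/ft.png');b=cv2.imread('pics/fs.png');print(a.shape,b.shape)
h=min(max(a.shape[0],b.shape[0]),600)
o=np.zeros((h,a.shape[1]+b.shape[1],3),np.uint8);o[:min(h,a.shape[0]),:a.shape[1]]=a[:h];o[:min(h,b.shape[0]),a.shape[1]:]=b[:h];cv2.imwrite('pics/f2.png',o[:, :])
```

```text
(612, 513, 3) (603, 540, 3)
```

View pics/f2.png

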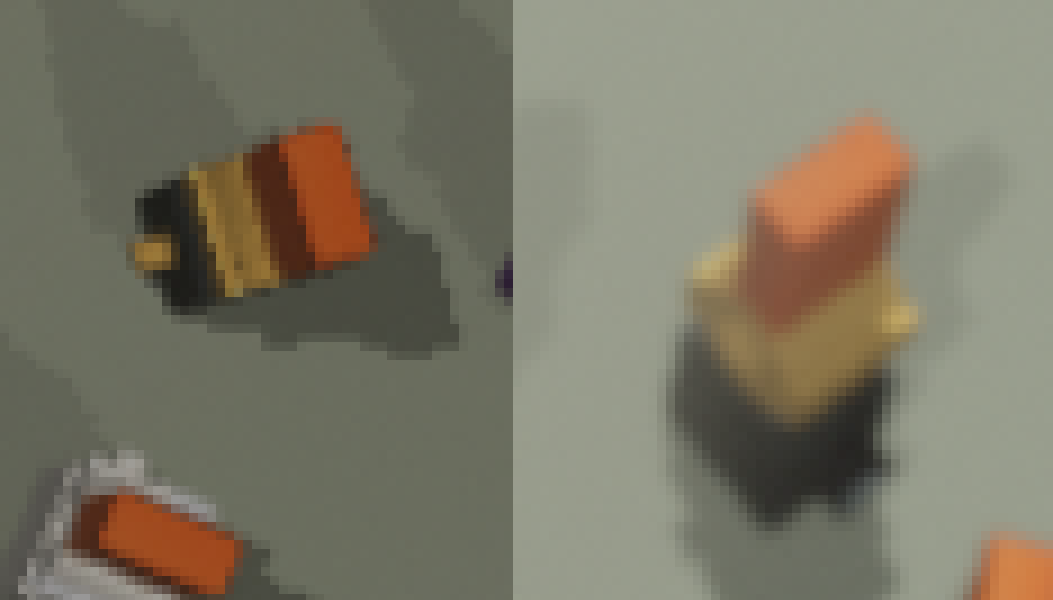

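Run:
```python
from h import *
from scipy.spatial.transform import Rotation as Ro
s0=r.sense();R=Ro.from_quat(s0['ee_rot']).as_matrix();print(R.round(3))
t=load('top0');s=load('side0')
p0=(0.48,-0.24,0.05)
for d in [(0,0,0),(.05,0,0),(0,.05,0),(0,0,.05)]:
    q=np.array(p0)+d; print(d,np.round(proj(t,q),1),np.round(proj(s,q),1))
# fin top face: top view px, z=.115
f=lambda x,y:(435+x/9,207+y/9)
for q in [(287,137),(340,125),(378,240),(318,268)]: print(onz(t,*f(*q),.115))
g=lambda x,y:(365+(x-513)/9,330+y/9)
for q in [(755,195),(870,115),(912,160),(805,240)]: print('s',onz(s,*g(*q),.115))
for q in [(850,500),(900,315)]: print('peg/win',onz(s,*g(*q),.022),onz(s,*g(*q),.06))
print('peg t',onz(t,*f(152,252),.06),onz(t,*f(152,252),.022))
# collar pred z bias and tip heights along known plan
o=np.array([.540,.0556]);a=np.radians(10.5);X=np.array([np.cos(a),np.sin(a)]);Y=np.array([-X[1],X[0]])
def W(x,y,z): return np.array([*(o+X*x/1e3+Y*y/1e3),z/1e3])
for n,p in dict(tip=(-40,120,135),tipH=(-40,120,151),led=(14,0,97),home=(120,0,135),col=(120,-21.5,135),post=(120,-49,147),mid=(85,85,135)).items():
    print(n,W(*p),np.round(proj(t,W(*p)),1),np.round(proj(s,W(*p)),1))
```

```text
[[ 0.294 -0.    -0.956]
 [ 0.956 -0.001  0.294]
 [-0.001 -1.    -0.   ]]
(0, 0, 0) [448.9 278.3] [339.9 368.1]
(0.05, 0, 0) [447.9 254. ] [365.6 358.5]
(0, 0.05, 0) [424.5 279. ] [329.6 344.2]
(0, 0, 0.05) [453.8 278.1] [340.5 355.3]
[ 0.58848587 -0.26712803  0.115     ]
[ 0.59076524 -0.27870219  0.115     ]
[ 0.56543489 -0.28577898  0.115     ]
[ 0.55971646 -0.2725586   0.115     ]
s [ 0.55920352 -0.27176554  0.115     ]
s [ 0.58660087 -0.26497856  0.115     ]
s [ 0.58957586 -0.27602072  0.115     ]
s [ 0.56371875 -0.28314009  0.115     ]
peg/win [ 0.57713648 -0.2996605   0.022     ] [ 0.56547489 -0.31206996  0.06      ]
peg/win [ 0.60484175 -0.26845069  0.022     ] [ 0.59185477 -0.2823532   0.06      ]
peg t [ 0.56833582 -0.24790966  0.06      ] [ 0.57115797 -0.25554824  0.022     ]
tip [0.47880154 0.16630117 0.135     ] [246.  284.4] [269.1 187. ]
tipH [0.47880154 0.16630117 0.151     ] [244.8 284.4] [268.4 181.5]
led [0.55376557 0.0581513  0.097     ] [302.  245.3] [319.1 223.6]
home [0.65799059 0.07746826 0.135     ] [289.7 190.9] [361.  192.3]
col [0.66190865 0.05632828 0.135     ] [300.5 188.6] [366.8 198.3]
post [0.66692013 0.02928877 0.147     ] [314.1 184.6] [374.8 202. ]
mid [0.60808665 0.15466669 0.135     ] [250.7 217.6] [326.3 175.6]
```

Emit:
send_rows([
  {"xyz": [0.015, -0.02, 0.02], "twist": 0.5},
  {"xyz": [0.035, -0.055, 0.035], "twist": 1.0},
  {"xyz": [0.055, -0.09, 0.04], "twist": 1.5},
  {"xyz": [0.075, -0.125, 0.04], "twist": 2.0},
  {"xyz": [0.095, -0.16, 0.04], "twist": 2.6},
  {"xyz": [0.115, -0.195, 0.04], "twist": 3.2},
  {"xyz": [0.135, -0.23, 0.04], "twist": 3.7},
  {"xyz": [0.155, -0.265, 0.04], "twist": 4.2},
  {"xyz": [0.175, -0.3, 0.04], "twist": 4.7},
  {"xyz": [0.19, -0.33, 0.04], "twist": 5.0},
], jaw=0.0, squeeze=60)

```text
clock: 0.98
tool_pos: [0.3826, 0.2883, 0.2713]
ee_rot: [0.441, 0.553, -0.553, -0.44]
contact_force: [-0.2, -0.2, -0.2]
grip_width: 0.0431
```

```bash
cat >> h.py <<'E'
def wsnap(tag):
    from scipy.spatial.transform import Rotation as Ro
    s=r.sense(); c=r.camera('wrist')
    T=np.eye(4);T[:3,:3]=Ro.from_quat(s['ee_rot']).as_matrix();T[:3,3]=s['tool_pos']
    M=T@np.array(c['tool_from_camera']); c['eye']=M[:3,3]; c['rotation']=Ro.from_matrix(M[:3,:3]).as_quat()
    cv2.imwrite(f'pics/{tag}.png',c['img'])
    import pickle; pickle.dump(c,open(f'pics/{tag}.pkl','wb'))
    print(s['clock'],s['tool_pos'],'yaw',np.degrees(np.arctan2(T[1,0],T[0,0])),s['q'].round(2)); return c
E
python3 -c "
from h import *
wsnap('w1')"
```

```text
0.9833 [0.38262777 0.28828874 0.27131279] yaw 102.90487750475415 [-0.79  0.13  0.08  1.97 -0.01  1.04  1.09]
```

View pics/w1.png

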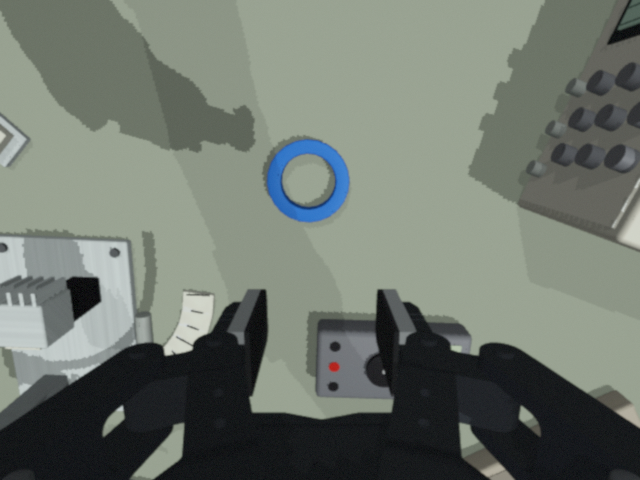

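The tip is at about (145,318) in w1. I'll move so that it falls near the image centre.

Emit:
send_rows([
  {"xyz": [0.02, -0.02, 0.0], "twist": 0},
  {"xyz": [0.045, -0.045, -0.005], "twist": 0},
  {"xyz": [0.07, -0.07, -0.01], "twist": 0},
  {"xyz": [0.095, -0.095, -0.015], "twist": 0},
  {"xyz": [0.12, -0.12, -0.02], "twist": 0},
  {"xyz": [0.13, -0.13, -0.02], "twist": 0},
  {"xyz": [0.135, -0.135, -0.02], "twist": 0},
  {"xyz": [0.135, -0.135, -0.02], "twist": 0},
  {"xyz": [0.135, -0.135, -0.02], "twist": 0},
  {"xyz": [0.135, -0.135, -0.02], "twist": 0},
])

```text
clock: 1.87
tool_pos: [0.5154, 0.1579, 0.2513]
ee_rot: [0.44, 0.554, -0.553, -0.44]
contact_force: [-0.7, 0.2, -0.3]
grip_width: 0.0428
```

```bash
python3 -c "
from h import *
wsnap('w2')"
```

```text
1.8667 [0.51535033 0.15792107 0.25132629] yaw 103.02482060813239 [-0.54  0.26  0.21  1.87 -0.06  1.03  1.5 ]
```

View pics/w2.png

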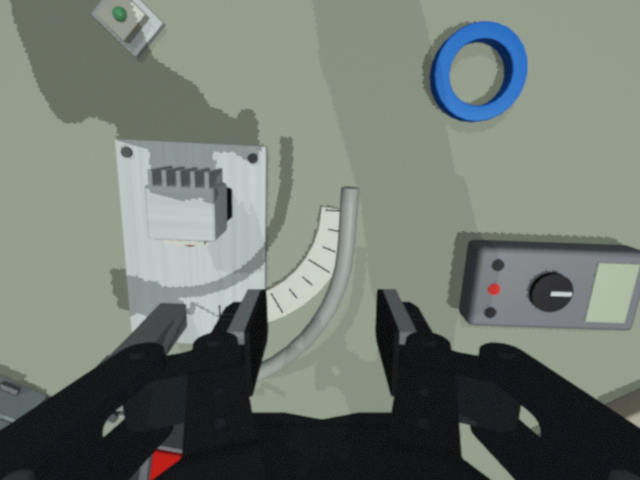

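Run:
```python
from h import *
a=load('w1')['img'][290:350,105:180];b=load('w2')['img'][170:230,310:385]
cv2.imwrite('pics/wc.png',np.hstack([cv2.resize(x,None,fx=5,fy=5,interpolation=cv2.INTER_NEAREST) for x in (a,b)]))
c=load('w2'); g=cv2.cvtColor(c['img'],cv2.COLOR_BGR2GRAY)
for v in (192,200,210,220,230): print(v,g[v,330:368])
```

```text
192 [154 154 154 154 155 153 153 155 154 151 135 102  99 111 122 131 141 147
 154 159 161 162 162 161 159 156 150 139 132 132 139 142 141 142 141 142
 144 141]
200 [154 155 154 154 155 154 153 154 153 141 115 102 111 123 133 141 147 149
 151 164 169 169 166 162 156 149 142 131 132 147 149 144 141 141 142 141
 141 141]
210 [134 129 126 128 132 127 121 112 110  98  96 111 126 135 144 150 154 160
 167 172 176 176 168 159 152 145 136 137 151 153 154 149 144 141 142 143
 142 141]
220 [207 206 207 207 208 207 209 205 187 139 111 121 132 141 148 153 158 166
 171 177 177 170 161 155 148 140 138 150 154 155 154 153 150 144 143 142
 142 142]
230 [154 148 144 138 132 134 139 134 113 102 117 130 140 146 150 157 162 168
 173 175 170 162 157 149 141 135 143 150 153 156 154 155 153 152 150 144
 142 142]
```

View pics/wc.png

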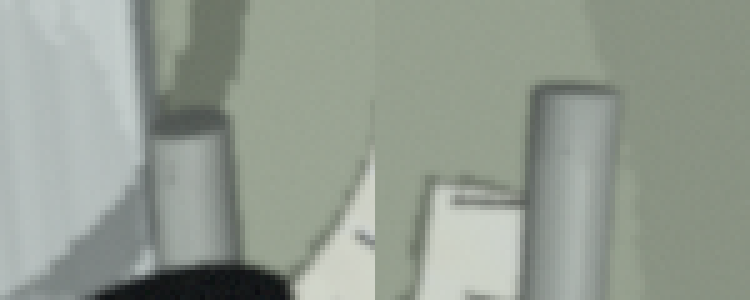

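Run:
```python
from h import *
w1,w2,t,s=[load(x) for x in('w1','w2','top0','side0')]
P=dict(w1=(w1,(143,314.4)),w2=(w2,(350.2,187.8)),t=(t,(245.6,283.7)),s=(s,(269.8,184.5)))
import itertools
for a,b in itertools.combinations(P,2):
    p,e=two(*P[a],*P[b]); print(a,b,p.round(4),round(e,4))
# check known features: tick of plate corner z=.012, LED head top z .118 back corners, in w2
for n,uv,z in [('plate corner',(266,147),.012),('plate corner2',(116,140),.012),('headc',(215,240),.118),('headc',(148,239),.118),('head back',(149,187),.118),('tip135',(350.2,187.8),.135),('tip141',(350.2,187.8),.141),('tip147',(350.2,187.8),.147)]:
    print(n,onz(w2,*uv,z).round(4))
# same features in top
S=lambda x,y:(215+x/4,150+y/4)
print('head top: ',[onz(t,*S(*q),.118).round(4) for q in[(403,385),(303,400),(412,460),(315,475)]])
```

```text
w1 w2 [0.4791 0.1687 0.1383] 0.0
w1 t [0.4804 0.1674 0.1355] 0.0009
w1 s [0.4805 0.1688 0.1384] 0.0025
w2 t [0.4804 0.1696 0.1227] 0.0015
w2 s [0.4802 0.1684 0.1396] 0.0025
t s [0.4805 0.1659 0.142 ] 0.0009
plate corner [0.4728 0.0939 0.012 ]
plate corner2 [ 0.4986 -0.046   0.012 ]
headc [0.5406 0.0836 0.118 ]
headc [0.5509 0.0357 0.118 ]
head back [0.5128 0.0321 0.118 ]
tip135 [0.4795 0.169  0.135 ]
tip141 [0.4788 0.1684 0.141 ]
tip147 [0.4782 0.1678 0.147 ]
head top:  [array([0.5497, 0.0302, 0.118 ]), array([0.5437, 0.0794, 0.118 ]), array([0.5128, 0.0267, 0.118 ]), array([0.5068, 0.0744, 0.118 ])]
```

Emit:
send_rows([
  {"xyz": [0.005, -0.025, 0.0], "twist": 0},
  {"xyz": [0.01, -0.065, 0.0], "twist": 0},
  {"xyz": [0.015, -0.105, 0.0], "twist": 0},
  {"xyz": [0.02, -0.145, 0.0], "twist": 0},
  {"xyz": [0.025, -0.185, 0.0], "twist": 0},
  {"xyz": [0.03, -0.225, 0.0], "twist": 0},
  {"xyz": [0.035, -0.265, 0.0], "twist": 0},
  {"xyz": [0.04, -0.305, 0.0], "twist": 0},
  {"xyz": [0.045, -0.345, 0.0], "twist": 0},
  {"xyz": [0.05, -0.385, 0.0], "twist": 0},
])

```text
clock: 2.75
tool_pos: [0.5667, -0.2289, 0.2517]
ee_rot: [0.44, 0.554, -0.553, -0.44]
contact_force: [1.3, -0.3, 0.0]
grip_width: 0.0424
```

Emit:
send_rows([
  {"xyz": [0.003, -0.02, 0.0], "twist": 0},
  {"xyz": [0.006, -0.035, -0.01], "twist": 0},
  {"xyz": [0.009, -0.048, -0.02], "twist": 0},
  {"xyz": [0.009, -0.048, -0.03], "twist": 0},
  {"xyz": [0.009, -0.048, -0.03], "twist": 0},
  {"xyz": [0.009, -0.048, -0.03], "twist": 0},
  {"xyz": [0.009, -0.048, -0.03], "twist": 0},
  {"xyz": [0.009, -0.048, -0.03], "twist": 0},
  {"xyz": [0.009, -0.048, -0.03], "twist": 0},
  {"xyz": [0.009, -0.048, -0.03], "twist": 0},
])

```text
clock: 3.58
tool_pos: [0.5757, -0.2763, 0.2219]
ee_rot: [0.441, 0.553, -0.553, -0.44]
contact_force: [-0.4, -0.4, -0.0]
grip_width: 0.0428
```

```bash
python3 -c "
from h import *
wsnap('w3')"
```

```text
3.5833 [ 0.5757307  -0.27630329  0.22190872] yaw 102.92612454055536 [ 0.1   0.47  0.4   1.66 -0.21  1.05  2.36]
```

View pics/w3.png

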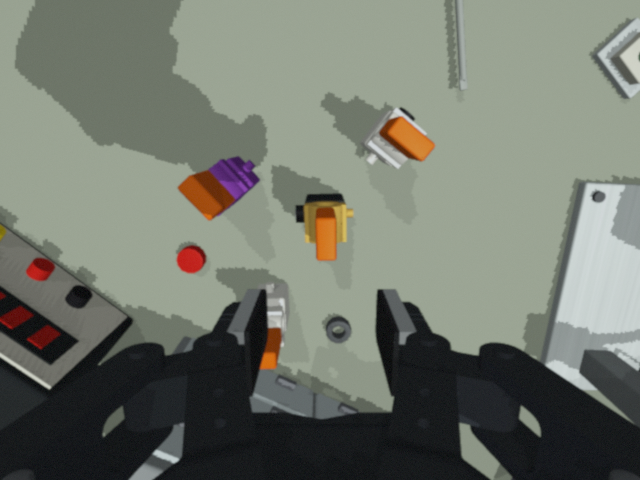

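The wrist view shows the brass carriage at (325,230). Its black tube is on the image's left (world −y) and the brass peg on the right, so its forward is world +x. Next I'll measure the fin.

Run:
```python
from h import *
w=load('w3'); im=w['img'][190:275,290:360]; hsv=cv2.cvtColor(im,cv2.COLOR_BGR2HSV)
m=cv2.inRange(hsv,(3,200,190),(17,255,255))
cs,_=cv2.findContours(m,cv2.RETR_EXTERNAL,cv2.CHAIN_APPROX_NONE);c=max(cs,key=cv2.contourArea);rc=cv2.minAreaRect(c);print(rc,cv2.contourArea(c))
b=cv2.boxPoints(rc)+[290,190]; P=[onz(w,*q,.115)[:2] for q in b]
P=np.array(P);print(P.round(4),P.mean(0)); 
for i in range(4): d=P[(i+1)%4]-P[i];print(np.linalg.norm(d),np.degrees(np.arctan2(d[1],d[0])))
cv2.imwrite('pics/w3c.png',cv2.resize(im,None,fx=7,fy=7,interpolation=cv2.INTER_NEAREST))
```

```text
((36.0, 49.0), (40.0, 18.0), 90.0) 614.5
[[ 0.5636 -0.2824]
 [ 0.561  -0.2709]
 [ 0.5876 -0.2645]
 [ 0.5904 -0.2763]] [ 0.57565598 -0.2735216 ]
0.011758795353236517 102.94330179183444
0.027399103522395028 13.477182442355701
0.01209193236813513 -77.05795426878295
0.027397759554289382 -167.21947470236674
```

View pics/w3c.png

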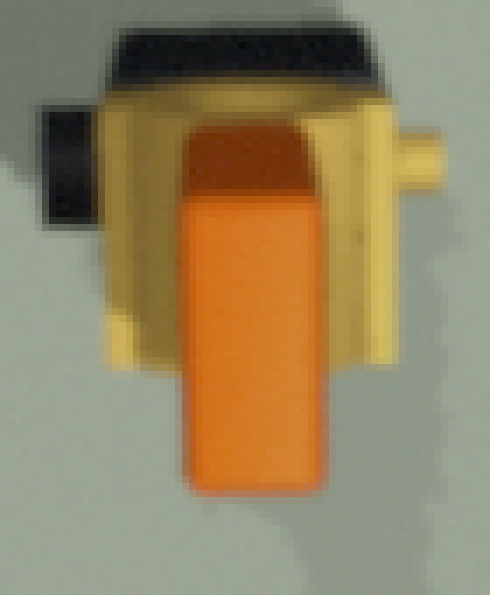

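Emit:
send_rows([
  {"xyz": [0, 0.002, -0.02], "twist": 0},
  {"xyz": [0, 0.002, -0.045], "twist": 0},
  {"xyz": [0, 0.002, -0.07], "twist": 0},
  {"xyz": [0, 0.002, -0.095], "twist": 0},
  {"xyz": [0, 0.002, -0.115], "twist": 0},
  {"xyz": [0, 0.002, -0.128], "twist": 0},
  {"xyz": [0, 0.002, -0.136], "twist": 0},
  {"xyz": [0, 0.002, -0.14], "twist": 0},
  {"xyz": [0, 0.002, -0.14], "twist": 0},
  {"xyz": [0, 0.002, -0.14], "twist": 0},
])

```text
clock: 4.47
tool_pos: [0.5761, -0.2752, 0.0823]
ee_rot: [0.441, 0.553, -0.553, -0.44]
contact_force: [0.2, -0.5, -1.0]
grip_width: 0.0427
```

Emit:
send_rows([
  {"xyz": [0, 0, 0], "twist": 0},
  {"xyz": [0, 0, 0], "twist": 0},
  {"xyz": [0, 0, 0], "twist": 0},
  {"xyz": [0, 0, 0], "twist": 0},
  {"xyz": [0, 0, 0], "twist": 0},
  {"xyz": [0, 0, 0], "twist": 0},
  {"xyz": [0, 0, 0], "twist": 0},
  {"xyz": [0, 0, 0], "twist": 0},
  {"xyz": [0, 0, 0], "twist": 0},
  {"xyz": [0, 0, 0], "twist": 0},
], jaw=1.0, squeeze=40)

```text
clock: 5.3
tool_pos: [0.576, -0.2748, 0.0823]
ee_rot: [0.441, 0.553, -0.553, -0.44]
contact_force: [-0.9, 0.8, 6.7]
grip_width: 0.0134
```

Run:
```python
from h import *
s=r.sense(); print(s['grip_width'],s['contact_force'],s['tool_pos'],s['clock'])
c=wsnap('w4')
```

```text
0.013417742174086103 [-0.85579151  0.7677286   6.67355705] [ 0.57601208 -0.27483777  0.08230717] 5.3
5.3 [ 0.57601208 -0.27483777  0.08230717] yaw 102.88552767413167 [ 0.14  0.64  0.34  1.75 -0.29  0.8   2.42]
```

View pics/w4.png

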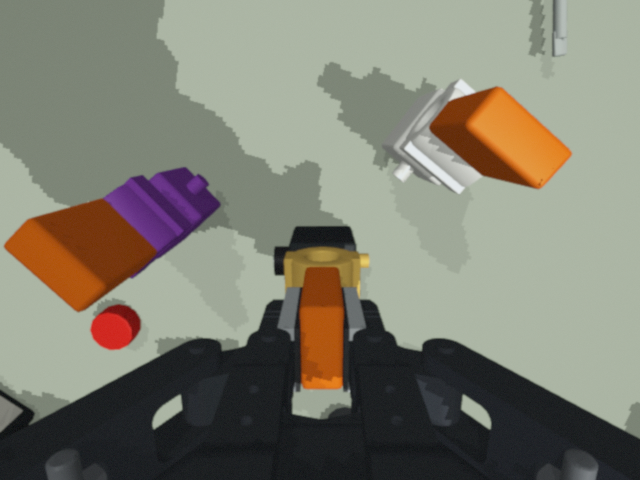

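Emit:
send_rows([
  {"xyz": [0, 0, 0.01], "twist": 0},
  {"xyz": [0, 0, 0.025], "twist": 0},
  {"xyz": [0, 0, 0.05], "twist": 0},
  {"xyz": [0, 0, 0.08], "twist": 0},
  {"xyz": [0, 0, 0.11], "twist": 0},
  {"xyz": [0, 0.005, 0.14], "twist": 0},
  {"xyz": [0, 0.02, 0.165], "twist": 0},
  {"xyz": [-0.01, 0.045, 0.18], "twist": -0.1},
  {"xyz": [-0.02, 0.075, 0.185], "twist": -0.2},
  {"xyz": [-0.03, 0.105, 0.185], "twist": -0.43},
])

```text
clock: 6.18
tool_pos: [0.5451, -0.1696, 0.268]
ee_rot: [0.455, 0.543, -0.542, -0.453]
contact_force: [-0.0, 0.6, -3.5]
grip_width: 0.013
```

Emit:
send_rows([
  {"xyz": [-0.01, 0.035, 0], "twist": 0},
  {"xyz": [-0.02, 0.07, 0], "twist": 0},
  {"xyz": [-0.03, 0.105, 0], "twist": 0},
  {"xyz": [-0.045, 0.14, 0], "twist": 0},
  {"xyz": [-0.06, 0.175, 0], "twist": 0},
  {"xyz": [-0.07, 0.21, 0], "twist": 0},
  {"xyz": [-0.08, 0.245, 0], "twist": 0},
  {"xyz": [-0.09, 0.28, -0.005], "twist": 0},
  {"xyz": [-0.1, 0.31, -0.01], "twist": 0},
  {"xyz": [-0.106, 0.328, -0.02], "twist": 0},
])

```text
clock: 7.02
tool_pos: [0.438, 0.1618, 0.2469]
ee_rot: [0.452, 0.544, -0.543, -0.452]
contact_force: [1.1, 1.0, -3.3]
grip_width: 0.0131
```

Emit:
send_rows([
  {"xyz": [-0.001, 0.002, -0.02], "twist": 0},
  {"xyz": [-0.001, 0.002, -0.04], "twist": 0},
  {"xyz": [-0.001, 0.002, -0.06], "twist": 0},
  {"xyz": [-0.001, 0.002, -0.075], "twist": 0},
  {"xyz": [-0.001, 0.002, -0.085], "twist": 0},
  {"xyz": [-0.001, 0.002, -0.086], "twist": 0},
  {"xyz": [-0.001, 0.002, -0.086], "twist": 0},
  {"xyz": [-0.001, 0.002, -0.086], "twist": 0},
  {"xyz": [-0.001, 0.002, -0.086], "twist": 0},
  {"xyz": [-0.001, 0.002, -0.086], "twist": 0},
])

```text
clock: 7.85
tool_pos: [0.439, 0.1604, 0.1612]
ee_rot: [0.453, 0.543, -0.542, -0.453]
contact_force: [0.6, 0.7, -2.3]
grip_width: 0.0135
```

Run:
```python
from h import *
s=r.sense(); print(s['grip_width'],s['contact_force'],s['tool_pos'],s['clock'])
t=snap('top','t5');sd=snap('side','s5');w=wsnap('w5')
cv2.imwrite('pics/c5.png',np.hstack([cv2.resize(t['img'][235:325,200:290],(400,400),interpolation=cv2.INTER_CUBIC),cv2.resize(sd['img'][135:225,220:310],(400,400),interpolation=cv2.INTER_CUBIC)]))
```

```text
0.013505139264228864 [ 0.63484435  0.67794129 -2.33469957] [0.43898354 0.1604143  0.16121251] 7.85
7.95 [0.43874776 0.16034581 0.16092799] yaw 100.29185460288053 [-0.56  0.25  0.16  2.11 -0.06  0.78  1.38]
```

View pics/c5.png

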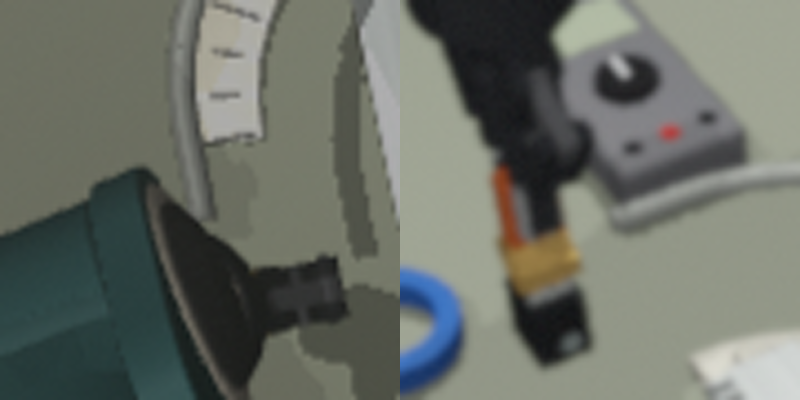

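View pics/w5.png

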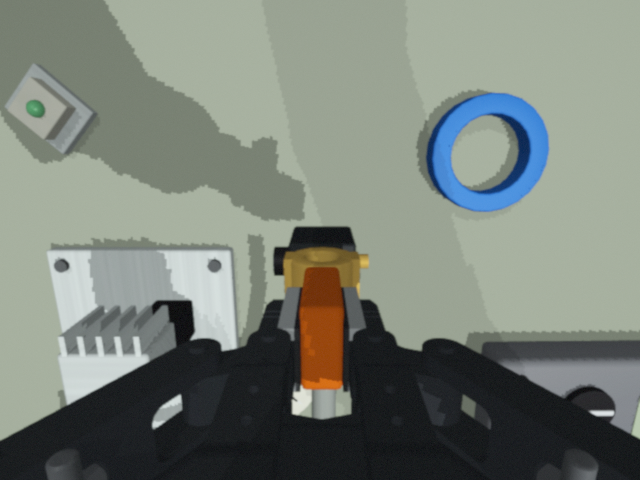

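Run:
```python
from h import *
t,sd,w=load('t5'),load('s5'),load('w5')
tcp=np.array([.4388,.1604,.1610]);a=np.radians(10.3)
F=np.array([np.cos(a),np.sin(a),0]);L=np.array([-F[1],F[0],0]);Z=np.array([0,0,1])
base=tcp-Z*.081
pt=lambda x,y,z: base+F*x/1e3+L*y/1e3+Z*z/1e3
im=cv2.resize(sd['img'][150:230,235:305],None,fx=8,fy=8,interpolation=cv2.INTER_CUBIC)
for p,col in [((15,-16.5,75),(0,0,255)),((-15,-16.5,75),(0,0,255)),((15,-16.5,40),(255,0,255)),((-15,-16.5,40),(255,0,255)),((15,0,60),(0,255,0)),((0,-26,22),(255,255,0)),((15,-17,0),(255,0,0)),((-15,-17,0),(255,0,0))]:
    u,v=proj(sd,pt(*p)); print(p,u,v); cv2.circle(im,(int((u-235+.5)*8),int((v-150+.5)*8)),3,col,-1)
cv2.imwrite('pics/s5m.png',im)
```

```text
(15, -16.5, 75) 260.6482809307253 188.57971689994963
(-15, -16.5, 75) 247.70971120255507 193.81822587494548
(15, -16.5, 40) 262.4857609079031 200.40188772251412
(-15, -16.5, 40) 249.9178994327233 205.61847590053273
(15, 0, 60) 258.04756838193515 189.18997757268204
(0, -26, 22) 259.14785969033227 211.4937275154351
(15, -17, 0) 264.5684030383587 213.29449401696556
(-15, -17, 0) 252.396706966765 218.48276833292698
```

View pics/s5m.png

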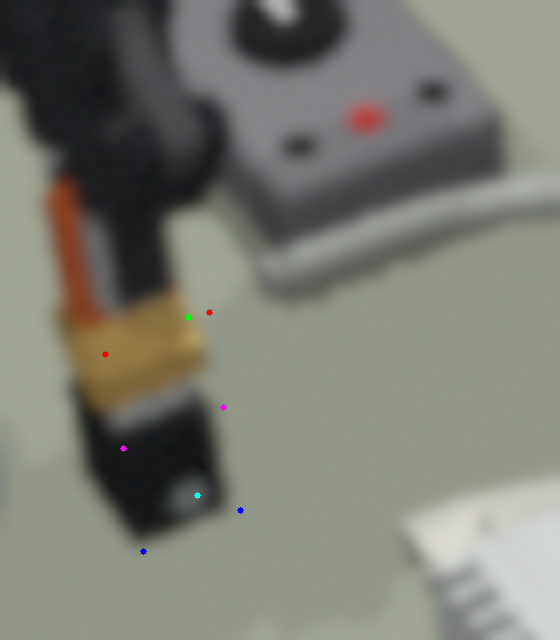

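Run:
```python
from h import *
w=load('w5'); im=w['img']
cv2.imwrite('pics/w5c.png',cv2.resize(im[250:430,270:370],None,fx=3.3*1.5,fy=3.3,interpolation=cv2.INTER_NEAREST))
g=cv2.cvtColor(im,cv2.COLOR_BGR2GRAY)
for v in (395,402,408,413): print(v,g[v,285:360])
hsv=cv2.cvtColor(im,cv2.COLOR_BGR2HSV)
for v in (300,340,370):
    m=cv2.inRange(hsv[v:v+1],(3,150,60),(20,255,255))[0]; x=np.nonzero(m)[0]; x=x[(x>270)&(x<370)]; print(v,x.min(),x.max())
tcp=np.array([.4388,.1604,.1610]);a=np.radians(10.3)
F=np.array([np.cos(a),np.sin(a),0]);L=np.array([-F[1],F[0],0]);Z=np.array([0,0,1])
for f in (-15,0,15):print('fin mid proj',proj(w,tcp+F*f/1e3+Z*.034))
for f in (15,41,50,60): print('bore line',f,proj(w,tcp+F*f/1e3-Z*.0223),proj(w,tcp+F*f/1e3-Z*.0223+L*.006),proj(w,tcp+F*f/1e3-Z*.0223-L*.006))
```

```text
395 [ 25  24  26  27  28  29  42  97 170 213 222 224 223 223 223 222 223 222
 222 223 221 218 213 213 212 204 173 125 113 124 135 142 147 151 155 159
 163 165 165 167 166 167 167 166 164 163 160 156 147 141 142 154 158 158
 159 159 159 159 158 159 159 159 159 155 140  93  43  29  24  30  29  22
  21  19  21]
402 [ 24  21  25  32  30  39  99 172 214 221 217 215 218 223 225 223 223 222
 222 222 223 223 223 221 213 192 151 113 112 124 135 142 147 152 156 158
 163 165 165 166 166 168 167 166 165 163 159 154 146 142 148 164 165 164
 162 161 159 160 159 158 158 159 158 159 156 140  92  42  28  27  29  23
  25  23  22]
408 [ 27  26  28  21  22  39  91 168 213 223 223 223 224 223 223 223 222 221
 218 210 195 180 173 172 170 162 139 109 111 124 134 141 147 151 155 160
 162 166 165 167 167 168 168 166 164 162 160 155 147 140 148 167 171 172
 172 172 172 172 170 167 161 158 159 159 157 138  86  40  28  25  25  23
  23  28  29]
413 [ 25  28  29  27  29  37  79 149 194 205 209 213 213 209 196 179 172 172
 173 172 172 173 172 172 171 162 141 108 111 124 134 141 146 151 155 160
 163 167 166 165 166
[... 524 characters left out ...]
t64(316.2868744061764)) (np.float64(309.122927520455), np.float64(316.2926988743915))
bore line 41 (np.float64(322.071741610018), np.float64(365.90260564307755)) (np.float64(334.5852230123781), np.float64(365.89831328485985)) (np.float64(309.55751004960996), np.float64(365.90689825861347))
bore line 50 (np.float64(322.05797073009376), np.float64(382.23910626157726)) (np.float64(334.4146008969628), np.float64(382.2343842030374)) (np.float64(309.70060909372137), np.float64(382.2438285996467))
bore line 60 (np.float64(322.04306909628065), np.float64(399.9170289029495)) (np.float64(334.22996852145457), np.float64(399.911855688783)) (np.float64(309.85545815913355), np.float64(399.92220241914555))
```

View pics/w5c.png

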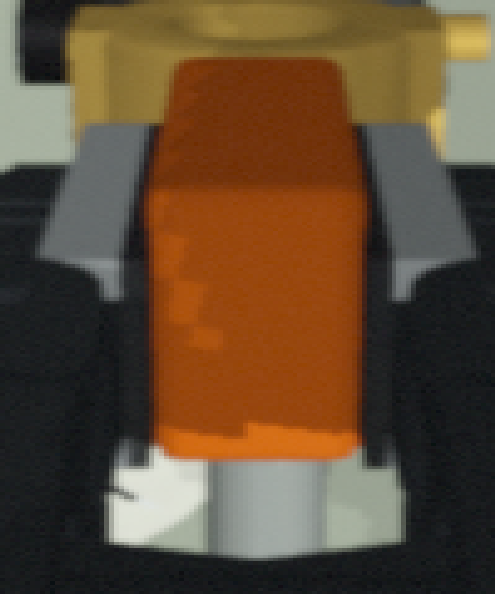

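Emit:
send_rows([
  {"xyz": [0, 0.001, 0], "twist": 0},
  {"xyz": [0.003, 0.0015, 0], "twist": 0},
  {"xyz": [0.006, 0.002, 0], "twist": 0},
  {"xyz": [0.01, 0.0028, 0], "twist": 0},
  {"xyz": [0.014, 0.0035, 0], "twist": 0},
  {"xyz": [0.017, 0.004, 0], "twist": 0},
  {"xyz": [0.019, 0.0044, 0], "twist": 0},
  {"xyz": [0.02, 0.0046, 0], "twist": 0},
  {"xyz": [0.02, 0.0046, 0], "twist": 0},
  {"xyz": [0.02, 0.0046, 0], "twist": 0},
])

```text
clock: 8.83
tool_pos: [0.4583, 0.1647, 0.1602]
ee_rot: [-0.453, -0.543, 0.543, 0.453]
contact_force: [0.2, -0.2, -3.3]
grip_width: 0.0133
```

Run:
```python
from h import *
w=wsnap('w6');sd=snap('side','s6'); print(r.sense()['contact_force'],r.sense()['ft_torque'])
cv2.imwrite('pics/c6.png',np.hstack([cv2.resize(sd['img'][155:230,235:310],None,fx=7,fy=7,interpolation=cv2.INTER_CUBIC)]))
g=cv2.cvtColor(w['img'],cv2.COLOR_BGR2GRAY)
for v in (402,413): print(v,g[v,295:355])
```

```text
8.8333 [0.45825256 0.16469357 0.16018295] yaw 100.29302368163172 [-0.55  0.29  0.16  2.07 -0.06  0.79  1.4 ]
[ 0.16226707 -0.20614104 -2.47584741] [-0.03035434 -0.04845655  0.00906321]
402 [172 172 172 173 173 172 172 173 172 172 172 172 172 169 150 114 109 122
 132 141 146 150 154 158 163 165 164 165 166 167 167 167 165 163 161 156
 148 143 145 159 168 169 168 164 162 161 159 160 159 159 159 157 158 158
 155 138  90  41  29  28]
413 [159 163 166 170 170 171 170 172 171 172 173 172 169 156 118 104 115 126
 135 144 149 151 156 161 164 165 167 167 166 167 168 165 165 161 158 153
 146 146 160 171 171 168 160 159 157 158 157 157 156 157 155 150 147 145
 141 122  76  35  23  26]
```

View pics/c6.png

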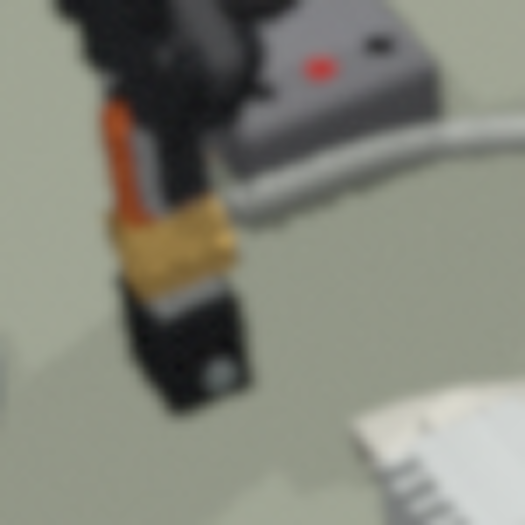

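Emit:
send_rows([
  {"xyz": [0.0, 0.0, 0.001], "twist": 0},
  {"xyz": [0.002, 0.0004, 0.001], "twist": 0},
  {"xyz": [0.004, 0.0007, 0.001], "twist": 0},
  {"xyz": [0.005, 0.0009, 0.001], "twist": 0},
  {"xyz": [0.006, 0.0011, 0.001], "twist": 0},
  {"xyz": [0.007, 0.0013, 0.001], "twist": 0},
  {"xyz": [0.008, 0.0014, 0.001], "twist": 0},
  {"xyz": [0.008, 0.0014, 0.001], "twist": 0},
  {"xyz": [0.008, 0.0014, 0.001], "twist": 0},
  {"xyz": [0.008, 0.0014, 0.001], "twist": 0},
])

```text
clock: 9.77
tool_pos: [0.4663, 0.1662, 0.1613]
ee_rot: [-0.453, -0.543, 0.543, 0.453]
contact_force: [0.3, -0.3, -2.9]
grip_width: 0.0135
```

Emit:
send_rows([
  {"xyz": [0.0005, 0.0001, 0], "twist": 0},
  {"xyz": [0.001, 0.0002, 0], "twist": 0},
  {"xyz": [0.0015, 0.0003, 0], "twist": 0},
  {"xyz": [0.002, 0.0004, 0], "twist": 0},
  {"xyz": [0.0025, 0.0005, 0], "twist": 0},
  {"xyz": [0.003, 0.0005, 0], "twist": 0},
  {"xyz": [0.003, 0.0005, 0], "twist": 0},
  {"xyz": [0.003, 0.0005, 0], "twist": 0},
  {"xyz": [0.003, 0.0005, 0], "twist": 0},
  {"xyz": [0.003, 0.0005, 0], "twist": 0},
])

```text
clock: 10.6
tool_pos: [0.4694, 0.1667, 0.1613]
ee_rot: [0.453, 0.543, -0.543, -0.453]
contact_force: [0.5, -1.2, -3.1]
grip_width: 0.0135
```

Run:
```python
from h import *
s=r.sense();print(s['contact_force'],s['ft_torque'])
w=wsnap('w7')
cv2.imwrite('pics/w7c.png',cv2.resize(w['img'][200:430,240:400],None,fx=4.5,fy=2.5,interpolation=cv2.INTER_NEAREST))
sd=snap('side','s7')
cv2.imwrite('pics/c7.png',np.hstack([cv2.resize(sd['img'][155:230,235:310],None,fx=7,fy=7,interpolation=cv2.INTER_CUBIC)]))
```

```text
[ 0.48364688 -1.15720527 -3.12779565] [-0.0284567   0.02642755 -0.04742435]
10.6 [0.46935442 0.16670087 0.16128388] yaw 100.29664493390821 [-0.55  0.3   0.16  2.04 -0.07  0.8   1.41]
```

View pics/c7.png

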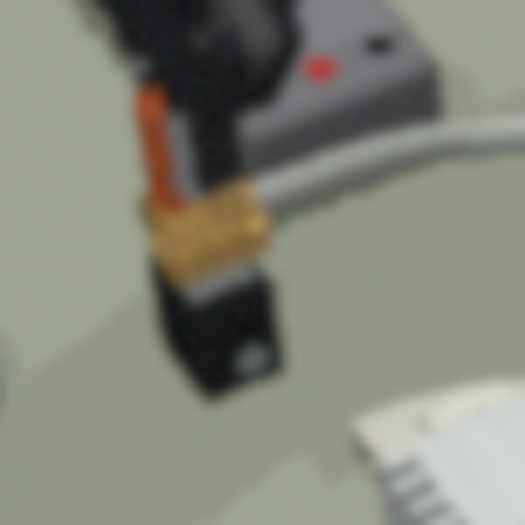

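Emit:
send_rows([
  {"xyz": [0.0007, 0.0001, 0], "twist": 0},
  {"xyz": [0.0014, 0.0002, 0], "twist": 0},
  {"xyz": [0.0021, 0.0004, 0], "twist": 0},
  {"xyz": [0.0028, 0.0005, 0], "twist": 0},
  {"xyz": [0.0035, 0.0006, 0], "twist": 0},
  {"xyz": [0.0042, 0.0007, 0], "twist": 0},
  {"xyz": [0.005, 0.0009, 0], "twist": 0},
  {"xyz": [0.005, 0.0009, 0], "twist": 0},
  {"xyz": [0.005, 0.0009, 0], "twist": 0},
  {"xyz": [0.005, 0.0009, 0], "twist": 0},
])

```text
clock: 11.53
tool_pos: [0.4743, 0.1676, 0.1613]
ee_rot: [-0.453, -0.543, 0.543, 0.453]
contact_force: [-0.8, -0.6, -3.0]
grip_width: 0.0135
```

Run:
```python
from h import *
s=r.sense();print(s['contact_force'],s['ft_torque'])
w=wsnap('w8')
cv2.imwrite('pics/w8c.png',cv2.resize(w['img'][200:430,240:400],None,fx=4.5,fy=2.5,interpolation=cv2.INTER_NEAREST))
g=cv2.cvtColor(w['img'],cv2.COLOR_BGR2GRAY)
for v in (392,402,413): print(v,g[v,295:350])
```

```text
[-0.82930716 -0.57603719 -3.04281465] [0.00399493 0.03023835 0.0186835 ]
11.5333 [0.47433934 0.16757264 0.16126767] yaw 100.29603069084236 [-0.54  0.31  0.16  2.03 -0.07  0.81  1.41]
392 [154 147 148 147 153 163 170 171 171 170 167 159 147 120 103 110 122 133
 140 146 150 154 156 161 165 165 164 165 166 167 165 164 163 160 154 148
 140 144 154 158 158 157 158 158 157 157 156 151 139 132 132 131 135 142
 127]
402 [170 170 171 171 172 172 171 170 171 171 166 150 110  99 108 121 130 138
 145 148 153 156 160 164 165 165 165 166 166 165 164 161 160 156 149 145
 153 165 165 159 157 156 157 157 157 158 158 156 158 157 157 157 157 157
 156]
413 [157 161 165 169 169 170 169 168 156 122  98 103 115 125 134 141 146 151
 152 156 161 163 165 164 165 165 165 165 163 162 158 152 145 145 152 157
 158 157 156 157 157 157 156 157 157 156 158 160 159 160 156 149 146 144
 139]
```

View pics/w8c.png

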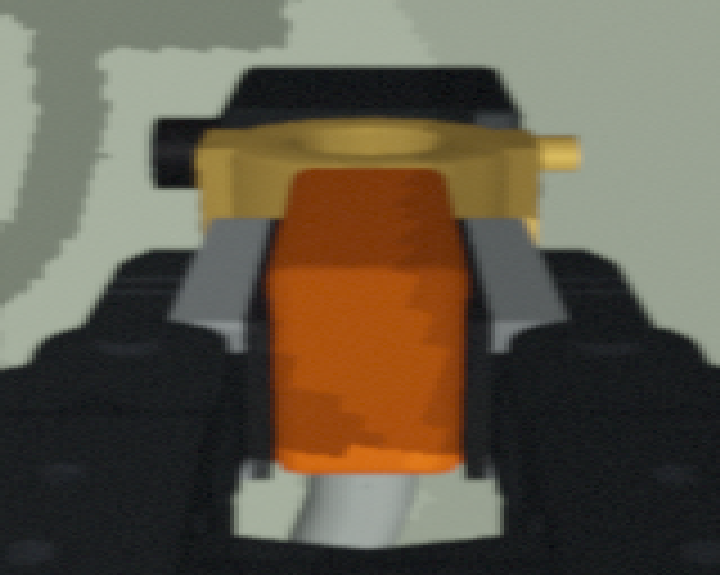

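Emit:
send_rows([
  {"xyz": [0.0015, 0.0003, 0], "twist": 0},
  {"xyz": [0.003, 0.0005, 0], "twist": 0},
  {"xyz": [0.0045, 0.0008, -0.0001], "twist": 0},
  {"xyz": [0.006, 0.0011, -0.0001], "twist": 0},
  {"xyz": [0.0075, 0.0013, -0.0002], "twist": 0},
  {"xyz": [0.009, 0.0016, -0.0002], "twist": 0},
  {"xyz": [0.0105, 0.0018, -0.0003], "twist": 0},
  {"xyz": [0.012, 0.0021, -0.0003], "twist": 0},
  {"xyz": [0.012, 0.0021, -0.0003], "twist": 0},
  {"xyz": [0.012, 0.0021, -0.0003], "twist": 0},
])

```text
clock: 12.42
tool_pos: [0.4864, 0.1697, 0.161]
ee_rot: [-0.453, -0.543, 0.543, 0.453]
contact_force: [0.8, -0.1, -2.7]
grip_width: 0.0131
```

Emit:
send_rows([
  {"xyz": [0, 0, 0.0005], "twist": 0},
  {"xyz": [0, 0, 0.001], "twist": 0},
  {"xyz": [0, 0, 0.0013], "twist": 0},
  {"xyz": [0, 0, 0.0016], "twist": 0},
  {"xyz": [0, 0, 0.0018], "twist": 0},
  {"xyz": [0, 0, 0.002], "twist": 0},
  {"xyz": [0, 0, 0.002], "twist": 0},
  {"xyz": [0, 0, 0.002], "twist": 0},
  {"xyz": [0, 0, 0.002], "twist": 0},
  {"xyz": [0, 0, 0.002], "twist": 0},
])

```text
clock: 13.25
tool_pos: [0.4863, 0.1697, 0.1629]
ee_rot: [-0.453, -0.543, 0.543, 0.453]
contact_force: [0.9, 0.4, -4.2]
grip_width: 0.0131
```

Emit:
send_rows([
  {"xyz": [0, 0, 0.0003], "twist": 0},
  {"xyz": [0, 0, 0.0006], "twist": 0},
  {"xyz": [0, 0, 0.0008], "twist": 0},
  {"xyz": [0, 0, 0.0008], "twist": 0},
  {"xyz": [0, 0, 0.0008], "twist": 0},
  {"xyz": [0, 0, 0.0008], "twist": 0},
  {"xyz": [0, 0, 0.0008], "twist": 0},
  {"xyz": [0, 0, 0.0008], "twist": 0},
  {"xyz": [0, 0, 0.0008], "twist": 0},
  {"xyz": [0, 0, 0.0008], "twist": 0},
])

```text
clock: 14.08
tool_pos: [0.4862, 0.1696, 0.1633]
ee_rot: [-0.453, -0.543, 0.543, 0.453]
contact_force: [4.0, 1.9, -19.5]
grip_width: 0.0136
```

Run:
```python
from h import *
s=r.sense();print(s['contact_force'],s['ft_torque'],s['tool_pos'])
```

```text
[  4.0211937    1.93075557 -19.5354928 ] [ 0.46506071 -1.08259504  0.02924223] [0.48623093 0.16960755 0.16330081]
```

Emit:
send_rows([
  {"xyz": [0, 0, -0.001], "twist": 0},
  {"xyz": [0, 0, -0.002], "twist": 0},
  {"xyz": [0, 0, -0.0025], "twist": 0},
  {"xyz": [-0.0001, 0.0004, -0.0025], "twist": 0},
  {"xyz": [-0.0001, 0.0008, -0.0025], "twist": 0},
  {"xyz": [-0.0002, 0.0012, -0.0025], "twist": 0},
  {"xyz": [-0.0002, 0.0013, -0.0025], "twist": 0},
  {"xyz": [-0.0002, 0.0013, -0.0025], "twist": 0},
  {"xyz": [-0.0002, 0.0013, -0.0025], "twist": 0},
  {"xyz": [-0.0002, 0.0013, -0.0025], "twist": 0},
])

```text
clock: 14.92
tool_pos: [0.4862, 0.171, 0.1613]
ee_rot: [0.453, 0.543, -0.543, -0.453]
contact_force: [0.5, 0.0, -2.9]
grip_width: 0.0133
```

No contact yet. I'll go a little further left.

Emit:
send_rows([
  {"xyz": [0, 0.0003, 0], "twist": 0},
  {"xyz": [0, 0.0005, 0], "twist": 0},
  {"xyz": [-0.0001, 0.0007, 0], "twist": 0},
  {"xyz": [-0.0001, 0.0008, 0], "twist": 0},
  {"xyz": [-0.0001, 0.0008, 0], "twist": 0},
  {"xyz": [-0.0001, 0.0008, 0], "twist": 0},
  {"xyz": [-0.0001, 0.0008, 0], "twist": 0},
  {"xyz": [-0.0001, 0.0008, 0], "twist": 0},
  {"xyz": [-0.0001, 0.0008, 0], "twist": 0},
  {"xyz": [-0.0001, 0.0008, 0], "twist": 0},
])

```text
clock: 15.75
tool_pos: [0.4861, 0.1716, 0.1613]
ee_rot: [-0.453, -0.543, 0.543, 0.453]
contact_force: [1.0, -1.8, -3.4]
grip_width: 0.0135
```

```bash
cat > path.py <<'E'
import numpy as np,sys
# usage: path(cmd xyz, cmd yaw-phi deg, o, s list)
TH=np.radians(10.2)
R=np.array([[np.cos(TH),-np.sin(TH)],[np.sin(TH),np.cos(TH)]])
def tgt(s,o,k=0.0040/153,rad=119.6):
    # s = arc pos, 0 at bend start (x=0), negative on straight
    if s<0: x,y,phi=s,120-0.4*max(0,1+s/15)*(s>-15),0
    else:
        phi=s/120; x,y=rad*np.sin(phi),rad*np.cos(phi)
    xy=np.array(o)+R@np.array([x,y])/1e3
    return np.array([*xy,.1573+k*(120-x)]),np.degrees(phi)
def rows(cmd,phi0,o,ss,**kw):
    for s in ss:
        p,ph=tgt(s,o,**kw); d=p-cmd
        print(round(s,1),d.round(4).tolist(),'tw',round(-(ph-phi0)/6,2),'abs',p.round(4),round(ph,2))
E
python3 - <<'E'
from path import *
o=(.5396,.0576)
c=np.array([.4861,.1717,.1613])
print(tgt(-32.6,o)); rows(c,0,o,[-32.6,-30,-27,-24,-21,-18,-15,-12,-9,-6])
E
```

```text
(array([0.48626505, 0.16993051, 0.16128954]), np.float64(0.0))
-32.6 [0.0002, -0.0018, -0.0] tw -0.0 abs [0.4863 0.1699 0.1613] 0.0
-30 [0.0027, -0.0013, -0.0001] tw -0.0 abs [0.4888 0.1704 0.1612] 0.0
-27 [0.0057, -0.0008, -0.0002] tw -0.0 abs [0.4918 0.1709 0.1611] 0.0
-24 [0.0086, -0.0002, -0.0002] tw -0.0 abs [0.4947 0.1715 0.1611] 0.0
-21 [0.0116, 0.0003, -0.0003] tw -0.0 abs [0.4977 0.172  0.161 ] 0.0
-18 [0.0145, 0.0008, -0.0004] tw -0.0 abs [0.5006 0.1725 0.1609] 0.0
-15 [0.0175, 0.0013, -0.0005] tw -0.0 abs [0.5036 0.173  0.1608] 0.0
-12 [0.0205, 0.0018, -0.0005] tw -0.0 abs [0.5066 0.1735 0.1608] 0.0
-9 [0.0234, 0.0023, -0.0006] tw -0.0 abs [0.5095 0.174  0.1607] 0.0
-6 [0.0264, 0.0027, -0.0007] tw -0.0 abs [0.5125 0.1744 0.1606] 0.0
```

```bash
python3 - <<'E'
s=open('path.py').read()
a=s.index('def tgt');b=s.index('def rows')
s=s[:a]+'''def tgt(s,o,k=0.0040/153,r=120.):
    u=s+np.linspace(-15,15,61); f=np.clip(u,0,None)/120
    x=np.where(u<0,u,r*np.sin(f)).mean(); y=np.where(u<0,r,r*np.cos(f)).mean(); phi=f.mean()
    e=max(0,s+15-188.5)  # past arc end (straight -y)
    xy=np.array(o)+R@np.array([x,y])/1e3
    return np.array([*xy,.1573+k*(120-x)]),np.degrees(phi)
'''+s[b:]
open('path.py','w').write(s)
E
python3 - <<'E'
from path import *
o=(.5396,.0576)
c=np.array([.4861,.1717,.1613])
rows(c,0,o,[-30,-26,-23,-20,-17,-14,-11,-8,-5,-2])
E
```

```text
-30 [0.0027, -0.0013, -0.0001] tw -0.0 abs [0.4888 0.1704 0.1612] 0.0
-26 [0.0067, -0.0006, -0.0002] tw -0.0 abs [0.4928 0.1711 0.1611] 0.0
-23 [0.0096, -0.0001, -0.0003] tw -0.0 abs [0.4957 0.1716 0.161 ] 0.0
-20 [0.0126, 0.0005, -0.0003] tw -0.0 abs [0.4987 0.1722 0.161 ] 0.0
-17 [0.0155, 0.001, -0.0004] tw -0.0 abs [0.5016 0.1727 0.1609] 0.0
-14 [0.0185, 0.0015, -0.0005] tw -0.0 abs [0.5046 0.1732 0.1608] 0.01
-11 [0.0214, 0.0021, -0.0006] tw -0.02 abs [0.5075 0.1738 0.1607] 0.14
-8 [0.0244, 0.0026, -0.0007] tw -0.07 abs [0.5105 0.1743 0.1606] 0.41
-5 [0.0273, 0.0031, -0.0007] tw -0.14 abs [0.5134 0.1748 0.1606] 0.82
-2 [0.0303, 0.0035, -0.0008] tw -0.23 abs [0.5164 0.1752 0.1605] 1.37
```

Emit:
send_rows([
  {"xyz": [0.0002, -0.0018, 0], "twist": 0},
  {"xyz": [0.0027, -0.0013, -0.0001], "twist": 0},
  {"xyz": [0.0057, -0.0008, -0.0002], "twist": 0},
  {"xyz": [0.0086, -0.0003, -0.0002], "twist": 0},
  {"xyz": [0.0116, 0.0003, -0.0003], "twist": 0},
  {"xyz": [0.0145, 0.0008, -0.0004], "twist": 0},
  {"xyz": [0.0175, 0.0013, -0.0005], "twist": 0},
  {"xyz": [0.0205, 0.0019, -0.0006], "twist": -0.01},
  {"xyz": [0.0234, 0.0024, -0.0006], "twist": -0.05},
  {"xyz": [0.0244, 0.0026, -0.0007], "twist": -0.07},
])

```text
clock: 16.58
tool_pos: [0.5111, 0.1745, 0.1606]
ee_rot: [0.455, 0.541, -0.541, -0.455]
contact_force: [0.3, -0.3, -3.1]
grip_width: 0.0138
```

Run:
```python
from path import *
from h import *
s=r.sense();print(s['contact_force'],s['ft_torque'],s['tool_pos'],s['clock'])
o=(.5396,.0576)
c=np.array([.5105,.1743,.1606])
rows(c,0.42,o,[-6,-4,-2,0,2,4,6,8,9,10])
```

```text
[ 0.30756082 -0.29263734 -3.10000689] [ 0.00383529 -0.04070087  0.0352378 ] [0.5110514  0.17448658 0.16057656] 16.5833
-6 [0.002, 0.0003, -0.0] tw -0.04 abs [0.5125 0.1746 0.1606] 0.67
-4 [0.0039, 0.0006, -0.0001] tw -0.1 abs [0.5144 0.1749 0.1605] 0.99
-2 [0.0059, 0.0009, -0.0001] tw -0.16 abs [0.5164 0.1752 0.1605] 1.37
0 [0.0079, 0.0012, -0.0002] tw -0.23 abs [0.5184 0.1755 0.1604] 1.82
2 [0.0099, 0.0015, -0.0002] tw -0.32 abs [0.5204 0.1758 0.1604] 2.33
4 [0.0118, 0.0018, -0.0003] tw -0.41 abs [0.5223 0.1761 0.1603] 2.9
6 [0.0138, 0.002, -0.0003] tw -0.52 abs [0.5243 0.1763 0.1603] 3.53
8 [0.0158, 0.0023, -0.0004] tw -0.64 abs [0.5263 0.1766 0.1602] 4.23
9 [0.0168, 0.0024, -0.0004] tw -0.7 abs [0.5273 0.1767 0.1602] 4.6
10 [0.0178, 0.0024, -0.0004] tw -0.76 abs [0.5283 0.1767 0.1602] 4.99
```

Emit:
send_rows([
  {"xyz": [0.002, 0.0003, 0], "twist": -0.04},
  {"xyz": [0.0039, 0.0006, -0.0001], "twist": -0.1},
  {"xyz": [0.0059, 0.0009, -0.0001], "twist": -0.16},
  {"xyz": [0.0079, 0.0012, -0.0002], "twist": -0.23},
  {"xyz": [0.0099, 0.0015, -0.0002], "twist": -0.32},
  {"xyz": [0.0118, 0.0018, -0.0003], "twist": -0.41},
  {"xyz": [0.0138, 0.002, -0.0003], "twist": -0.52},
  {"xyz": [0.0158, 0.0023, -0.0004], "twist": -0.64},
  {"xyz": [0.0168, 0.0024, -0.0004], "twist": -0.7},
  {"xyz": [0.0178, 0.0024, -0.0004], "twist": -0.76},
])

```text
clock: 17.42
tool_pos: [0.5284, 0.1768, 0.1601]
ee_rot: [-0.476, -0.522, 0.523, 0.476]
contact_force: [-0.2, -0.1, -2.8]
grip_width: 0.0133
```

```bash
cat > st.py <<'E'
from h import *
from scipy.spatial.transform import Rotation as Ro
s=r.sense();T=Ro.from_quat(s['ee_rot']).as_matrix();yaw=np.degrees(np.arctan2(T[1,0],T[0,0]))
f=np.array(s['contact_force']);a=np.radians(yaw-90)
F=np.array([np.cos(a),np.sin(a)]);L=np.array([-F[1],F[0]])
print('t',round(s['clock'],2),'tcp',s['tool_pos'].round(4),'yaw',round(yaw,2),'phi',round(100.3-yaw,2),'F fwd/left/z',(f[:2]@F).round(1),(f[:2]@L).round(1),f[2].round(1),'tq',s['ft_torque'].round(2),'w',round(s['grip_width'],4))
E
python3 - <<'E'
import st
from path import *
o=(.5396,.0576)
c=np.array([.5283,.1767,.1602])
rows(c,4.98,o,[12,14,16,18,20,22,24,26,28,30])
E
```

```text
t 17.42 tcp [0.5284 0.1768 0.1601] yaw 95.28 phi 5.02 F fwd/left/z -0.2 -0.0 -2.8 tq [0.02 0.04 0.01] w 0.0133
12 [0.002, 0.0002, -0.0001] tw -0.14 abs [0.5303 0.1769 0.1601] 5.81
14 [0.004, 0.0004, -0.0001] tw -0.29 abs [0.5323 0.1771 0.1601] 6.7
16 [0.006, 0.0005, -0.0002] tw -0.44 abs [0.5343 0.1772 0.16  ] 7.64
18 [0.0079, 0.0005, -0.0002] tw -0.6 abs [0.5362 0.1772 0.16  ] 8.59
20 [0.0099, 0.0006, -0.0003] tw -0.76 abs [0.5382 0.1773 0.1599] 9.55
22 [0.0119, 0.0006, -0.0003] tw -0.92 abs [0.5402 0.1773 0.1599] 10.5
24 [0.0139, 0.0005, -0.0004] tw -1.08 abs [0.5422 0.1772 0.1598] 11.46
26 [0.0159, 0.0005, -0.0004] tw -1.24 abs [0.5442 0.1772 0.1598] 12.41
28 [0.0179, 0.0004, -0.0005] tw -1.4 abs [0.5462 0.1771 0.1597] 13.37
30 [0.0199, 0.0003, -0.0005] tw -1.56 abs [0.5482 0.177  0.1597] 14.32
```

Emit:
send_rows([
  {"xyz": [0.002, 0.0002, -0.0001], "twist": -0.14},
  {"xyz": [0.004, 0.0004, -0.0001], "twist": -0.29},
  {"xyz": [0.006, 0.0005, -0.0002], "twist": -0.44},
  {"xyz": [0.0079, 0.0005, -0.0002], "twist": -0.6},
  {"xyz": [0.0099, 0.0006, -0.0003], "twist": -0.76},
  {"xyz": [0.0119, 0.0006, -0.0003], "twist": -0.92},
  {"xyz": [0.0139, 0.0005, -0.0004], "twist": -1.08},
  {"xyz": [0.0159, 0.0005, -0.0004], "twist": -1.24},
  {"xyz": [0.0179, 0.0004, -0.0005], "twist": -1.4},
  {"xyz": [0.0199, 0.0003, -0.0005], "twist": -1.56},
])

```text
clock: 18.25
tool_pos: [0.5484, 0.1771, 0.1596]
ee_rot: [0.518, 0.482, -0.482, -0.518]
contact_force: [0.6, -0.3, -2.4]
grip_width: 0.0134
```

Run:
```python
import st
from path import *
o=(.5396,.0576)
c=np.array([.5482,.1770,.1597])
rows(c,14.34,o,[32,34,36,38,40,42,44,46,48,50])
```

```text
t 18.25 tcp [0.5484 0.1771 0.1596] yaw 85.86 phi 14.44 F fwd/left/z 0.6 -0.2 -2.4 tq [-0.01 -0.01  0.01] w 0.0134
32 [0.002, -0.0002, -0.0001] tw -0.16 abs [0.5502 0.1768 0.1596] 15.28
34 [0.004, -0.0004, -0.0001] tw -0.32 abs [0.5522 0.1766 0.1596] 16.23
36 [0.006, -0.0006, -0.0002] tw -0.47 abs [0.5542 0.1764 0.1595] 17.19
38 [0.0079, -0.0009, -0.0002] tw -0.63 abs [0.5561 0.1761 0.1595] 18.14
40 [0.0099, -0.0012, -0.0003] tw -0.79 abs [0.5581 0.1758 0.1594] 19.1
42 [0.0119, -0.0015, -0.0003] tw -0.95 abs [0.5601 0.1755 0.1594] 20.05
44 [0.0138, -0.0018, -0.0004] tw -1.11 abs [0.562  0.1752 0.1593] 21.01
46 [0.0158, -0.0022, -0.0004] tw -1.27 abs [0.564  0.1748 0.1593] 21.96
48 [0.0177, -0.0027, -0.0005] tw -1.43 abs [0.5659 0.1743 0.1592] 22.92
50 [0.0197, -0.0031, -0.0005] tw -1.59 abs [0.5679 0.1739 0.1592] 23.87
```

Emit:
send_rows([
  {"xyz": [0.002, -0.0002, -0.0001], "twist": -0.16},
  {"xyz": [0.004, -0.0004, -0.0001], "twist": -0.32},
  {"xyz": [0.006, -0.0006, -0.0002], "twist": -0.47},
  {"xyz": [0.0079, -0.0009, -0.0002], "twist": -0.63},
  {"xyz": [0.0099, -0.0012, -0.0003], "twist": -0.79},
  {"xyz": [0.0119, -0.0015, -0.0003], "twist": -0.95},
  {"xyz": [0.0138, -0.0018, -0.0004], "twist": -1.11},
  {"xyz": [0.0158, -0.0022, -0.0004], "twist": -1.27},
  {"xyz": [0.0177, -0.0027, -0.0005], "twist": -1.43},
  {"xyz": [0.0197, -0.0031, -0.0005], "twist": -1.59},
])

```text
clock: 19.08
tool_pos: [0.5681, 0.1739, 0.1592]
ee_rot: [0.556, 0.437, -0.437, -0.556]
contact_force: [-0.6, 0.0, -3.2]
grip_width: 0.0134
```

Run:
```python
import st
from path import *
o=(.5396,.0576)
c=np.array([.5679,.1739,.1592])
rows(c,23.88,o,[52,54,56,58,60,62,64,66,68,70])
```

```text
t 19.08 tcp [0.5681 0.1739 0.1592] yaw 76.32 phi 23.98 F fwd/left/z -0.6 -0.1 -3.2 tq [-0.04  0.03 -0.02] w 0.0134
52 [0.0019, -0.0005, -0.0001] tw -0.16 abs [0.5698 0.1734 0.1591] 24.83
54 [0.0038, -0.001, -0.0001] tw -0.32 abs [0.5717 0.1729 0.1591] 25.78
56 [0.0058, -0.0016, -0.0002] tw -0.48 abs [0.5737 0.1723 0.159 ] 26.74
58 [0.0077, -0.0022, -0.0002] tw -0.64 abs [0.5756 0.1717 0.159 ] 27.69
60 [0.0096, -0.0028, -0.0003] tw -0.79 abs [0.5775 0.1711 0.1589] 28.65
62 [0.0115, -0.0034, -0.0003] tw -0.95 abs [0.5794 0.1705 0.1589] 29.6
64 [0.0133, -0.0041, -0.0004] tw -1.11 abs [0.5812 0.1698 0.1588] 30.56
66 [0.0152, -0.0048, -0.0004] tw -1.27 abs [0.5831 0.1691 0.1588] 31.51
68 [0.017, -0.0055, -0.0004] tw -1.43 abs [0.5849 0.1684 0.1588] 32.47
70 [0.0189, -0.0063, -0.0005] tw -1.59 abs [0.5868 0.1676 0.1587] 33.42
```

Emit:
send_rows([
  {"xyz": [0.0019, -0.0005, -0.0001], "twist": -0.16},
  {"xyz": [0.0038, -0.001, -0.0001], "twist": -0.32},
  {"xyz": [0.0058, -0.0016, -0.0002], "twist": -0.48},
  {"xyz": [0.0077, -0.0022, -0.0002], "twist": -0.64},
  {"xyz": [0.0096, -0.0028, -0.0003], "twist": -0.79},
  {"xyz": [0.0115, -0.0034, -0.0003], "twist": -0.95},
  {"xyz": [0.0133, -0.0041, -0.0004], "twist": -1.11},
  {"xyz": [0.0152, -0.0048, -0.0004], "twist": -1.27},
  {"xyz": [0.017, -0.0055, -0.0004], "twist": -1.43},
  {"xyz": [0.0189, -0.0063, -0.0005], "twist": -1.59},
])

```text
clock: 19.92
tool_pos: [0.5868, 0.1676, 0.1586]
ee_rot: [-0.59, -0.389, 0.389, 0.59]
contact_force: [-0.7, -0.5, -2.7]
grip_width: 0.0134
```

Run:
```python
import st
from h import *
w=wsnap('w9')
cv2.imwrite('pics/w9c.png',cv2.resize(w['img'][200:430,240:400],None,fx=4.5,fy=2.5,interpolation=cv2.INTER_NEAREST))
from path import *
o=(.5396,.0576)
c=np.array([.5868,.1676,.1587])
rows(c,33.42,o,[72,74,76,78,80,82,84,86,88,90])
```

```text
t 19.92 tcp [0.5868 0.1676 0.1586] yaw 66.78 phi 33.52 F fwd/left/z -0.4 -0.8 -2.7 tq [-0.1   0.19 -0.06] w 0.0134
19.9167 [0.58680412 0.16759487 0.15863999] yaw 66.78180114232356 [-0.56  0.49  0.3   1.78 -0.18  0.9   0.98]
72 [0.0018, -0.0008, -0.0] tw -0.16 abs [0.5886 0.1668 0.1587] 34.38
74 [0.0036, -0.0017, -0.0001] tw -0.32 abs [0.5904 0.1659 0.1586] 35.33
76 [0.0054, -0.0025, -0.0001] tw -0.48 abs [0.5922 0.1651 0.1586] 36.29
78 [0.0072, -0.0034, -0.0002] tw -0.64 abs [0.594  0.1642 0.1585] 37.24
80 [0.009, -0.0043, -0.0002] tw -0.8 abs [0.5958 0.1633 0.1585] 38.2
82 [0.0107, -0.0053, -0.0002] tw -0.96 abs [0.5975 0.1623 0.1585] 39.15
84 [0.0125, -0.0063, -0.0003] tw -1.11 abs [0.5993 0.1613 0.1584] 40.11
86 [0.0142, -0.0073, -0.0003] tw -1.27 abs [0.601  0.1603 0.1584] 41.06
88 [0.0159, -0.0083, -0.0004] tw -1.43 abs [0.6027 0.1593 0.1583] 42.02
90 [0.0176, -0.0094, -0.0004] tw -1.59 abs [0.6044 0.1582 0.1583] 42.97
```

View pics/w9c.png

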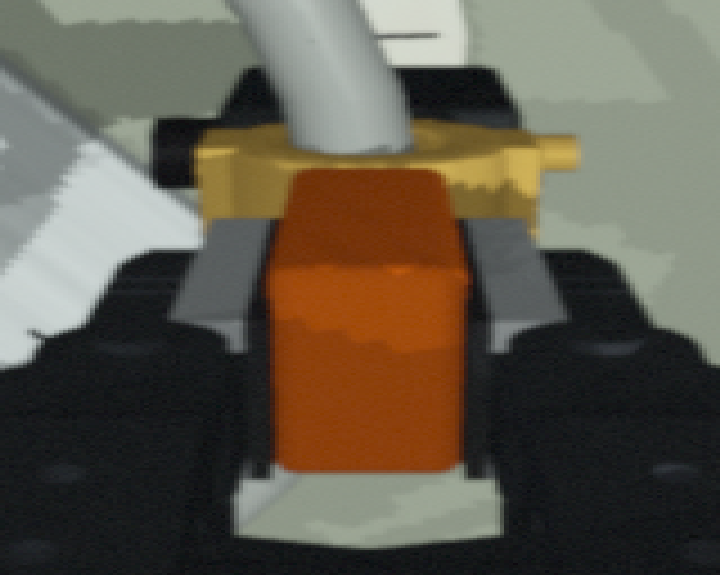

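The rod is in the bore but sits about 1 mm towards the inside at the rear, with a light touch. The bend centre must be slightly nearer in x, so I'll shift the path inward by about 0.8 mm.

Run:
```python
from path import *
o=(.5381,.0573)
c=np.array([.5868,.1676,.1587])
rows(c,33.42,o,[71.5,73,75,77,79,81,83,85,87,89])
```

```text
71.5 [-0.0001, -0.0009, -0.0] tw -0.12 abs [0.5867 0.1667 0.1587] 34.14
73 [0.0012, -0.0015, -0.0001] tw -0.24 abs [0.588  0.1661 0.1586] 34.85
75 [0.003, -0.0024, -0.0001] tw -0.4 abs [0.5898 0.1652 0.1586] 35.81
77 [0.0048, -0.0033, -0.0001] tw -0.56 abs [0.5916 0.1643 0.1586] 36.76
79 [0.0066, -0.0042, -0.0002] tw -0.72 abs [0.5934 0.1634 0.1585] 37.72
81 [0.0084, -0.0051, -0.0002] tw -0.88 abs [0.5952 0.1625 0.1585] 38.67
83 [0.0101, -0.0061, -0.0003] tw -1.03 abs [0.5969 0.1615 0.1584] 39.63
85 [0.0118, -0.0071, -0.0003] tw -1.19 abs [0.5986 0.1605 0.1584] 40.58
87 [0.0135, -0.0081, -0.0003] tw -1.35 abs [0.6003 0.1595 0.1584] 41.54
89 [0.0152, -0.0091, -0.0004] tw -1.51 abs [0.602  0.1585 0.1583] 42.49
```

Emit:
send_rows([
  {"xyz": [-0.0001, -0.0009, 0], "twist": -0.12},
  {"xyz": [0.0012, -0.0015, -0.0001], "twist": -0.24},
  {"xyz": [0.003, -0.0024, -0.0001], "twist": -0.4},
  {"xyz": [0.0048, -0.0033, -0.0001], "twist": -0.56},
  {"xyz": [0.0066, -0.0042, -0.0002], "twist": -0.72},
  {"xyz": [0.0084, -0.0051, -0.0002], "twist": -0.88},
  {"xyz": [0.0101, -0.0061, -0.0003], "twist": -1.03},
  {"xyz": [0.0118, -0.0071, -0.0003], "twist": -1.19},
  {"xyz": [0.0135, -0.0081, -0.0003], "twist": -1.35},
  {"xyz": [0.0152, -0.0091, -0.0004], "twist": -1.51},
])

```text
clock: 20.8
tool_pos: [0.6022, 0.1585, 0.1583]
ee_rot: [0.619, 0.341, -0.341, -0.619]
contact_force: [0.0, -0.2, -3.3]
grip_width: 0.0133
```

Run:
```python
import st
from h import *
w=wsnap('w10')
cv2.imwrite('pics/w10c.png',cv2.resize(w['img'][200:430,240:400],None,fx=4.5,fy=2.5,interpolation=cv2.INTER_NEAREST))
from path import *
o=(.5381,.0573)
c=np.array([.602,.1585,.1583])
rows(c,42.48,o,[91,93,95,97,99,101,103,105,107,109])
```

```text
t 20.8 tcp [0.6022 0.1585 0.1583] yaw 57.72 phi 42.58 F fwd/left/z 0.2 -0.2 -3.3 tq [0.03 0.01 0.01] w 0.0133
20.8 [0.60218156 0.15849501 0.15830497] yaw 57.719797030556414 [-0.56  0.51  0.34  1.75 -0.21  0.91  0.87]
91 [0.0017, -0.0011, -0.0] tw -0.16 abs [0.6037 0.1574 0.1583] 43.45
93 [0.0034, -0.0022, -0.0001] tw -0.32 abs [0.6054 0.1563 0.1582] 44.4
95 [0.005, -0.0034, -0.0001] tw -0.48 abs [0.607  0.1551 0.1582] 45.36
97 [0.0066, -0.0045, -0.0001] tw -0.64 abs [0.6086 0.154  0.1582] 46.31
99 [0.0082, -0.0057, -0.0002] tw -0.8 abs [0.6102 0.1528 0.1581] 47.27
101 [0.0098, -0.0069, -0.0002] tw -0.96 abs [0.6118 0.1516 0.1581] 48.22
103 [0.0114, -0.0082, -0.0002] tw -1.12 abs [0.6134 0.1503 0.1581] 49.18
105 [0.0129, -0.0094, -0.0003] tw -1.28 abs [0.6149 0.1491 0.158 ] 50.13
107 [0.0144, -0.0107, -0.0003] tw -1.43 abs [0.6164 0.1478 0.158 ] 51.09
109 [0.0159, -0.012, -0.0003] tw -1.59 abs [0.6179 0.1465 0.158 ] 52.04
```

View pics/w10c.png

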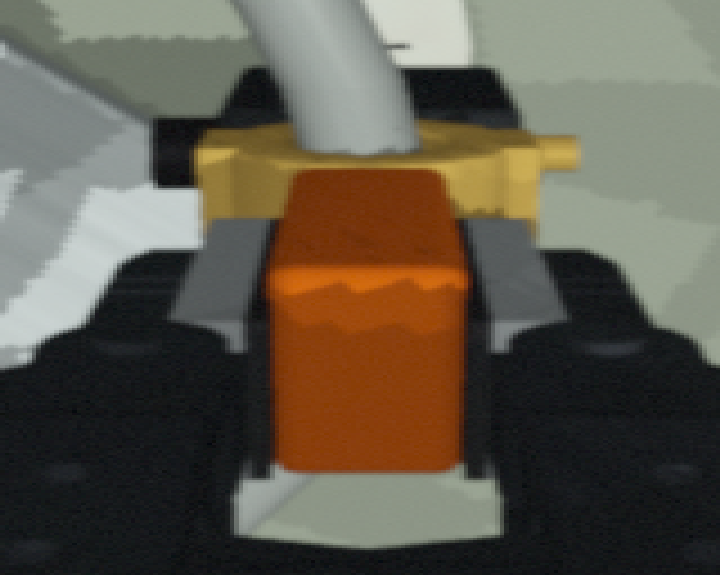

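Run:
```python
from path import *
o=(.5377,.0572)
c=np.array([.602,.1585,.1583])
rows(c,42.48,o,[91,93,95,97,99,101,103,105,107,109])
rows(tgt(109,o)[0],52.04,o,[111,113,115,117,119,121,123,125,127,129])
```

```text
91 [0.0013, -0.0012, -0.0] tw -0.16 abs [0.6033 0.1573 0.1583] 43.45
93 [0.003, -0.0023, -0.0001] tw -0.32 abs [0.605  0.1562 0.1582] 44.4
95 [0.0046, -0.0035, -0.0001] tw -0.48 abs [0.6066 0.155  0.1582] 45.36
97 [0.0062, -0.0046, -0.0001] tw -0.64 abs [0.6082 0.1539 0.1582] 46.31
99 [0.0078, -0.0058, -0.0002] tw -0.8 abs [0.6098 0.1527 0.1581] 47.27
101 [0.0094, -0.007, -0.0002] tw -0.96 abs [0.6114 0.1515 0.1581] 48.22
103 [0.011, -0.0083, -0.0002] tw -1.12 abs [0.613  0.1502 0.1581] 49.18
105 [0.0125, -0.0095, -0.0003] tw -1.28 abs [0.6145 0.149  0.158 ] 50.13
107 [0.014, -0.0108, -0.0003] tw -1.43 abs [0.616  0.1477 0.158 ] 51.09
109 [0.0155, -0.0121, -0.0003] tw -1.59 abs [0.6175 0.1464 0.158 ] 52.04
111 [0.0015, -0.0013, -0.0] tw -0.16 abs [0.619  0.145  0.1579] 53.0
113 [0.0029, -0.0027, -0.0001] tw -0.32 abs [0.6205 0.1436 0.1579] 53.95
115 [0.0044, -0.0041, -0.0001] tw -0.48 abs [0.6219 0.1423 0.1579] 54.91
117 [0.0058, -0.0055, -0.0001] tw -0.64 abs [0.6233 0.1408 0.1578] 55.86
119 [0.0071, -0.007, -0.0002] tw -0.8 abs [0.6247 0.1394 0.1578] 56.82
121 [0.0085, -0.0084, -0.0002] tw -0.96 abs [0.626  0.1379 0.1578] 57.77
123 [0.0098, -0.0099, -0.0002] tw -1.11 abs [0.6274 0.1365 0.1578] 58.73
125 [0.0111, -0.0114, -0.0002] tw -1.27 abs [0.6287 0.135  0.1577] 59.68
127 [0.0124, -0.0129, -0.0003] tw -1.43 abs [0.63   0.1334 0.1577] 60.64
129 [0.0137, -0.0145, -0.0003] tw -1.59 abs [0.6312 0.1319 0.1577] 61.59
```

Emit:
send_rows([
  {"xyz": [0.0013, -0.0012, 0], "twist": -0.16},
  {"xyz": [0.003, -0.0023, -0.0001], "twist": -0.32},
  {"xyz": [0.0046, -0.0035, -0.0001], "twist": -0.48},
  {"xyz": [0.0062, -0.0046, -0.0001], "twist": -0.64},
  {"xyz": [0.0078, -0.0058, -0.0002], "twist": -0.8},
  {"xyz": [0.0094, -0.007, -0.0002], "twist": -0.96},
  {"xyz": [0.011, -0.0083, -0.0002], "twist": -1.12},
  {"xyz": [0.0125, -0.0095, -0.0003], "twist": -1.28},
  {"xyz": [0.014, -0.0108, -0.0003], "twist": -1.43},
  {"xyz": [0.0155, -0.0121, -0.0003], "twist": -1.59},
])

```text
clock: 21.68
tool_pos: [0.6176, 0.1463, 0.158]
ee_rot: [0.646, 0.289, -0.289, -0.646]
contact_force: [-0.0, -0.4, -2.5]
grip_width: 0.0134
```

Run:
```python
import st
from h import *
w=wsnap('w11')
cv2.imwrite('pics/w11c.png',cv2.resize(w['img'][200:430,240:400],None,fx=4.5,fy=2.5,interpolation=cv2.INTER_NEAREST))
```

```text
t 21.68 tcp [0.6176 0.1463 0.158 ] yaw 48.18 phi 52.12 F fwd/left/z 0.2 -0.3 -2.5 tq [ 0.   -0.02 -0.01] w 0.0134
21.6833 [0.6176334  0.14634882 0.15797624] yaw 48.18313212832693 [-0.56  0.54  0.38  1.72 -0.24  0.93  0.75]
```

View pics/w11c.png

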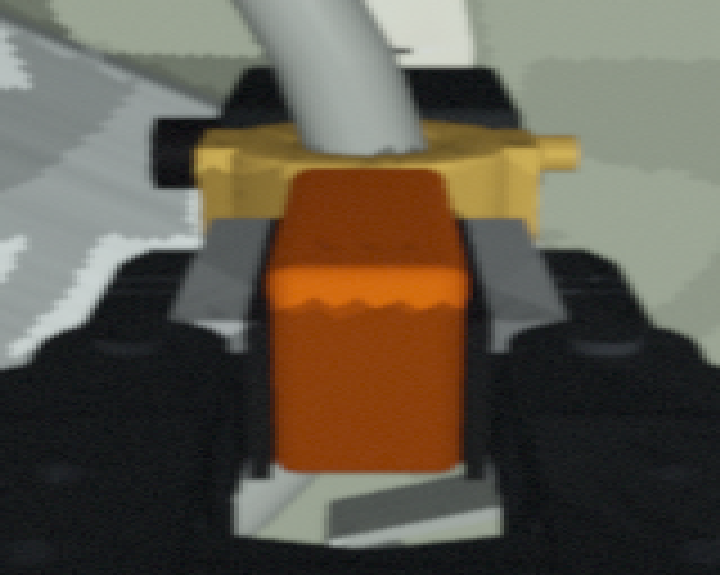

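Emit:
send_rows([
  {"xyz": [0.0015, -0.0013, 0], "twist": -0.16},
  {"xyz": [0.0029, -0.0027, -0.0001], "twist": -0.32},
  {"xyz": [0.0044, -0.0041, -0.0001], "twist": -0.48},
  {"xyz": [0.0058, -0.0055, -0.0001], "twist": -0.64},
  {"xyz": [0.0071, -0.007, -0.0002], "twist": -0.8},
  {"xyz": [0.0085, -0.0084, -0.0002], "twist": -0.96},
  {"xyz": [0.0098, -0.0099, -0.0002], "twist": -1.11},
  {"xyz": [0.0111, -0.0114, -0.0002], "twist": -1.27},
  {"xyz": [0.0124, -0.0129, -0.0003], "twist": -1.43},
  {"xyz": [0.0137, -0.0145, -0.0003], "twist": -1.59},
])

```text
clock: 22.57
tool_pos: [0.6313, 0.1319, 0.1577]
ee_rot: [0.667, 0.234, -0.234, -0.667]
contact_force: [0.1, -0.9, -3.1]
grip_width: 0.0133
```

Run:
```python
import st
from h import *
w=wsnap('w12')
cv2.imwrite('pics/w12c.png',cv2.resize(w['img'][200:430,240:400],None,fx=4.5,fy=2.5,interpolation=cv2.INTER_NEAREST))
from path import *
o=(.5377,.0572)
c=tgt(129,o)[0]
rows(c,61.58,o,[131,133,135,137,139,141,143,145,147,149])
```

```text
t 22.57 tcp [0.6313 0.1319 0.1577] yaw 38.64 phi 61.66 F fwd/left/z 0.8 -0.5 -3.1 tq [ 0.01  0.01 -0.05] w 0.0133
22.5667 [0.63129921 0.13186106 0.1576908 ] yaw 38.64195148863651 [-0.56  0.56  0.42  1.7  -0.27  0.94  0.64]
131 [0.0012, -0.0016, -0.0] tw -0.16 abs [0.6325 0.1303 0.1577] 62.55
133 [0.0024, -0.0032, -0.0] tw -0.32 abs [0.6337 0.1287 0.1576] 63.5
135 [0.0036, -0.0048, -0.0001] tw -0.48 abs [0.6348 0.1271 0.1576] 64.46
137 [0.0048, -0.0064, -0.0001] tw -0.64 abs [0.636  0.1255 0.1576] 65.41
139 [0.0059, -0.008, -0.0001] tw -0.8 abs [0.6371 0.1238 0.1576] 66.37
141 [0.007, -0.0097, -0.0001] tw -0.96 abs [0.6382 0.1222 0.1576] 67.32
143 [0.0081, -0.0114, -0.0002] tw -1.12 abs [0.6393 0.1205 0.1575] 68.28
145 [0.0091, -0.0131, -0.0002] tw -1.28 abs [0.6403 0.1188 0.1575] 69.23
147 [0.0101, -0.0148, -0.0002] tw -1.43 abs [0.6413 0.1171 0.1575] 70.19
149 [0.0111, -0.0165, -0.0002] tw -1.59 abs [0.6423 0.1153 0.1575] 71.14
```

View pics/w12c.png

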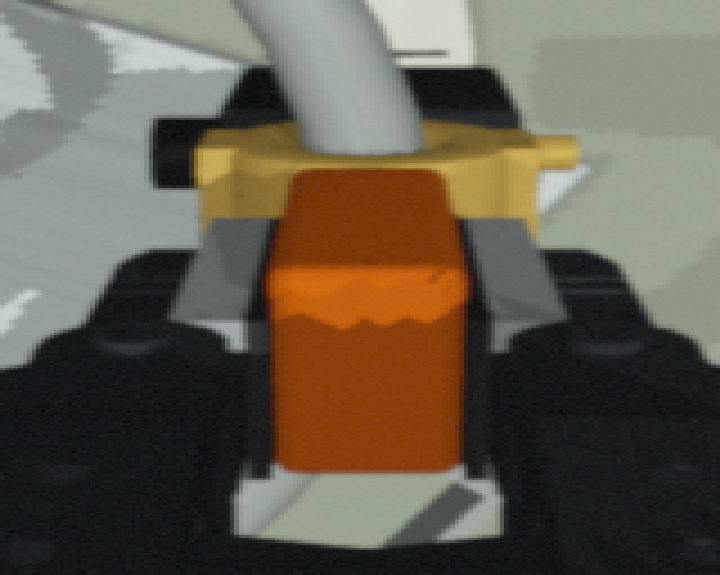

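Emit:
send_rows([
  {"xyz": [0.0012, -0.0016, 0], "twist": -0.16},
  {"xyz": [0.0024, -0.0032, 0], "twist": -0.32},
  {"xyz": [0.0036, -0.0048, -0.0001], "twist": -0.48},
  {"xyz": [0.0048, -0.0064, -0.0001], "twist": -0.64},
  {"xyz": [0.0059, -0.008, -0.0001], "twist": -0.8},
  {"xyz": [0.007, -0.0097, -0.0001], "twist": -0.96},
  {"xyz": [0.0081, -0.0114, -0.0002], "twist": -1.12},
  {"xyz": [0.0091, -0.0131, -0.0002], "twist": -1.28},
  {"xyz": [0.0096, -0.0139, -0.0002], "twist": -1.35},
  {"xyz": [0.0096, -0.0139, -0.0002], "twist": -1.35},
], squeeze=60)

```text
clock: 23.45
tool_pos: [0.6409, 0.1177, 0.1575]
ee_rot: [0.682, 0.187, -0.186, -0.682]
contact_force: [-0.8, -1.2, -2.8]
grip_width: 0.0132
```

Run:
```python
import st
from h import *
w=wsnap('w13'); t=snap('top','t13');s=snap('side','s13')
a=cv2.resize(w['img'][220:430,240:400],(400,500));b=cv2.resize(s['img'][140:240,310:390],(400,500),interpolation=cv2.INTER_CUBIC)
cv2.imwrite('pics/c13.png',np.hstack([a,b]))
from path import *
o=(.5377,.0572)
c=tgt(129,o)[0]+[.0096,-.0139,-.0002]
print(c);rows(c,61.58+8.1,o,[148,150,152,154,156,158,160,162,164,166])
```

```text
t 23.45 tcp [0.6409 0.1177 0.1575] yaw 30.59 phi 69.71 F fwd/left/z 0.7 -1.3 -2.8 tq [-0.02  0.04 -0.04] w 0.0132
23.45 [0.6409272  0.11772129 0.15748086] yaw 30.586844039418395 [-0.56  0.57  0.46  1.68 -0.3   0.95  0.54]
[0.64082112 0.11797574 0.15748518]
148 [0.001, -0.0018, -0.0] tw -0.16 abs [0.6418 0.1162 0.1575] 70.66
150 [0.002, -0.0035, -0.0] tw -0.32 abs [0.6428 0.1145 0.1575] 71.62
152 [0.0029, -0.0053, -0.0] tw -0.48 abs [0.6437 0.1127 0.1575] 72.57
154 [0.0038, -0.0071, -0.0] tw -0.64 abs [0.6446 0.1109 0.1574] 73.53
156 [0.0047, -0.0088, -0.0001] tw -0.8 abs [0.6455 0.1091 0.1574] 74.48
158 [0.0056, -0.0107, -0.0001] tw -0.96 abs [0.6464 0.1073 0.1574] 75.44
160 [0.0064, -0.0125, -0.0001] tw -1.12 abs [0.6472 0.1055 0.1574] 76.39
162 [0.0072, -0.0143, -0.0001] tw -1.28 abs [0.648  0.1037 0.1574] 77.35
164 [0.0079, -0.0161, -0.0001] tw -1.44 abs [0.6487 0.1018 0.1574] 78.3
166 [0.0087, -0.018, -0.0001] tw -1.6 abs [0.6495 0.1    0.1574] 79.26
```

View pics/c13.png

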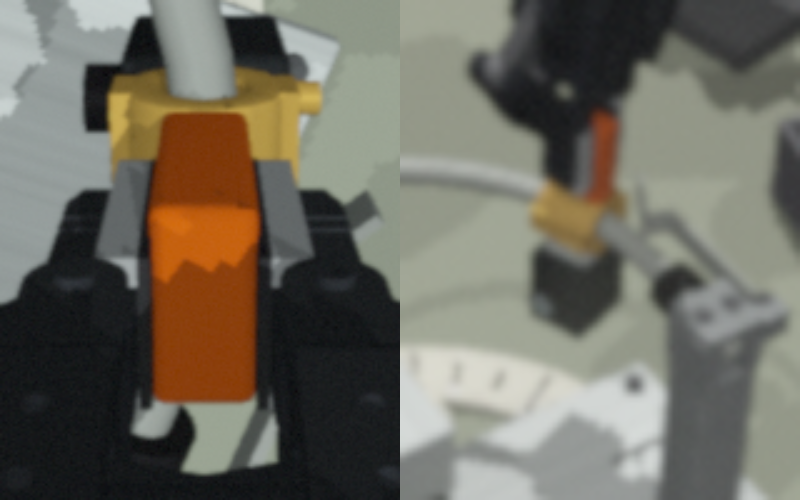

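Emit:
send_rows([
  {"xyz": [0.0005, -0.0009, 0], "twist": -0.08},
  {"xyz": [0.001, -0.0018, 0], "twist": -0.16},
  {"xyz": [0.0015, -0.0027, 0], "twist": -0.24},
  {"xyz": [0.002, -0.0035, 0], "twist": -0.32},
  {"xyz": [0.0025, -0.0044, 0], "twist": -0.4},
  {"xyz": [0.0029, -0.0053, 0], "twist": -0.48},
  {"xyz": [0.0034, -0.0062, 0], "twist": -0.56},
  {"xyz": [0.0038, -0.0071, 0], "twist": -0.64},
  {"xyz": [0.0043, -0.008, -0.0001], "twist": -0.72},
  {"xyz": [0.0047, -0.0088, -0.0001], "twist": -0.8},
])

```text
clock: 24.43
tool_pos: [0.6443, 0.1112, 0.157]
ee_rot: [-0.688, -0.157, 0.159, 0.69]
contact_force: [-4.0, 4.0, -2.7]
grip_width: 0.0134
```

Run:
```python
import st
from h import *
w=wsnap('w14')
cv2.imwrite('pics/w14.png',cv2.resize(w['img'][220:430,220:420],(600,600)))
from path import *
o=(.5377,.0572)
c=tgt(156,o)[0]
print(c);rows(c,74.49,o,[157.5,159,160.5,162,163.5,165,166.5,168,169,170])
```

```text
t 24.43 tcp [0.6443 0.1112 0.157 ] yaw 25.87 phi 74.43 F fwd/left/z -5.4 -1.9 -2.7 tq [1.11 0.97 0.05] w 0.0134
24.4333 [0.64427859 0.11122087 0.15696756] yaw 25.870334035179997 [-0.56  0.58  0.48  1.68 -0.32  0.96  0.48]
[0.64552447 0.10912831 0.15742246]
157.5 [0.0006, -0.0014, -0.0] tw -0.12 abs [0.6462 0.1078 0.1574] 75.2
159 [0.0013, -0.0027, -0.0] tw -0.24 abs [0.6468 0.1064 0.1574] 75.92
160.5 [0.0019, -0.0041, -0.0] tw -0.36 abs [0.6474 0.105  0.1574] 76.63
162 [0.0025, -0.0055, -0.0] tw -0.48 abs [0.648  0.1037 0.1574] 77.35
163.5 [0.003, -0.0068, -0.0] tw -0.6 abs [0.6486 0.1023 0.1574] 78.07
165 [0.0036, -0.0082, -0.0001] tw -0.72 abs [0.6491 0.1009 0.1574] 78.78
166.5 [0.0041, -0.0096, -0.0001] tw -0.83 abs [0.6496 0.0995 0.1574] 79.5
168 [0.0046, -0.011, -0.0001] tw -0.95 abs [0.6502 0.0981 0.1574] 80.21
169 [0.005, -0.012, -0.0001] tw -1.03 abs [0.6505 0.0972 0.1573] 80.69
170 [0.0053, -0.0129, -0.0001] tw -1.11 abs [0.6508 0.0962 0.1573] 81.17
```

View pics/w14.png

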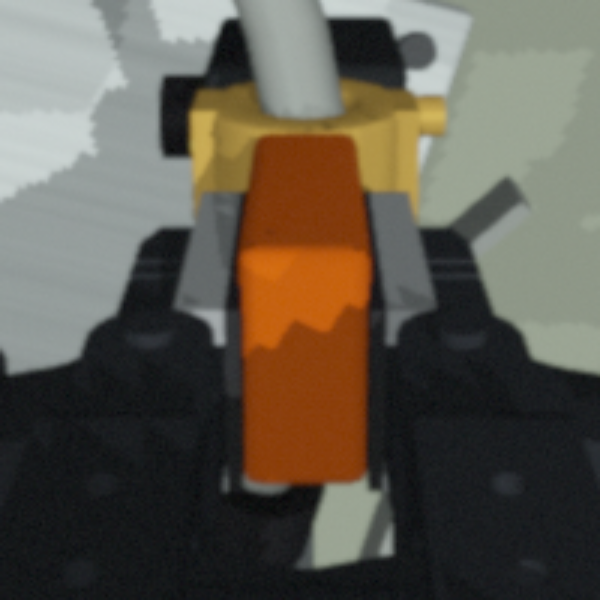

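Emit:
send_rows([
  {"xyz": [0.0003, -0.0007, 0], "twist": -0.06},
  {"xyz": [0.0006, -0.0014, 0], "twist": -0.12},
  {"xyz": [0.0009, -0.002, 0], "twist": -0.18},
  {"xyz": [0.0013, -0.0027, 0], "twist": -0.24},
  {"xyz": [0.0016, -0.0034, 0], "twist": -0.3},
  {"xyz": [0.0019, -0.0041, 0], "twist": -0.36},
  {"xyz": [0.0022, -0.0048, 0], "twist": -0.42},
  {"xyz": [0.0025, -0.0055, 0], "twist": -0.48},
  {"xyz": [0.0025, -0.0055, 0], "twist": -0.48},
  {"xyz": [0.0025, -0.0055, 0], "twist": -0.48},
])

```text
clock: 25.32
tool_pos: [0.6455, 0.1078, 0.1564]
ee_rot: [-0.691, -0.14, 0.143, 0.695]
contact_force: [-6.4, 6.9, -2.8]
grip_width: 0.0132
```

Run:
```python
import st
```

```text
t 25.32 tcp [0.6455 0.1078 0.1564] yaw 23.11 phi 77.19 F fwd/left/z -8.8 -3.1 -2.8 tq [1.73 1.35 0.11] w 0.0132
```

Run:
```python
from path import *
o=(.5377,.0572)
c=tgt(162,o)[0]
rows(c,77.37,o,[163,164,165,166,167,168,169,170])
```

```text
163 [0.0004, -0.0009, -0.0] tw -0.08 abs [0.6484 0.1028 0.1574] 77.83
164 [0.0008, -0.0018, -0.0] tw -0.16 abs [0.6487 0.1018 0.1574] 78.3
165 [0.0011, -0.0028, -0.0] tw -0.24 abs [0.6491 0.1009 0.1574] 78.78
166 [0.0015, -0.0037, -0.0] tw -0.31 abs [0.6495 0.1    0.1574] 79.26
167 [0.0018, -0.0046, -0.0] tw -0.39 abs [0.6498 0.099  0.1574] 79.74
168 [0.0022, -0.0056, -0.0] tw -0.47 abs [0.6502 0.0981 0.1574] 80.21
169 [0.0025, -0.0065, -0.0] tw -0.55 abs [0.6505 0.0972 0.1573] 80.69
170 [0.0029, -0.0075, -0.0] tw -0.63 abs [0.6508 0.0962 0.1573] 81.17
```

Emit:
send_rows([
  {"xyz": [0.0002, -0.0005, 0], "twist": -0.04},
  {"xyz": [0.0004, -0.0009, 0], "twist": -0.08},
  {"xyz": [0.0006, -0.0014, 0], "twist": -0.12},
  {"xyz": [0.0008, -0.0018, 0], "twist": -0.16},
  {"xyz": [0.001, -0.0023, 0], "twist": -0.2},
  {"xyz": [0.0012, -0.0028, 0], "twist": -0.24},
  {"xyz": [0.0013, -0.0032, 0], "twist": -0.28},
  {"xyz": [0.0014, -0.0037, 0], "twist": -0.32},
  {"xyz": [0.0014, -0.0037, 0], "twist": -0.32},
  {"xyz": [0.0014, -0.0037, 0], "twist": -0.32},
])

```text
clock: 26.15
tool_pos: [0.6494, 0.0999, 0.1574]
ee_rot: [0.695, 0.129, -0.129, -0.695]
contact_force: [-3.2, 1.1, -2.7]
grip_width: 0.013
```

Run:
```python
import st
from h import *
w=wsnap('w15'); t=snap('top','t15');s=snap('side','s15')
a=cv2.resize(w['img'][220:430,220:420],(400,500));b=cv2.resize(s['img'][140:240,310:390],(400,500),interpolation=cv2.INTER_CUBIC)
cv2.imwrite('pics/c15.png',np.hstack([a,b]))
```

```text
t 26.15 tcp [0.6494 0.0999 0.1574] yaw 21.03 phi 79.27 F fwd/left/z -2.2 -2.6 -2.7 tq [0.07 0.87 0.02] w 0.013
26.15 [0.64937922 0.09989046 0.15737711] yaw 21.029198868758783 [-0.56  0.59  0.5   1.67 -0.33  0.96  0.43]
```

View pics/c15.png

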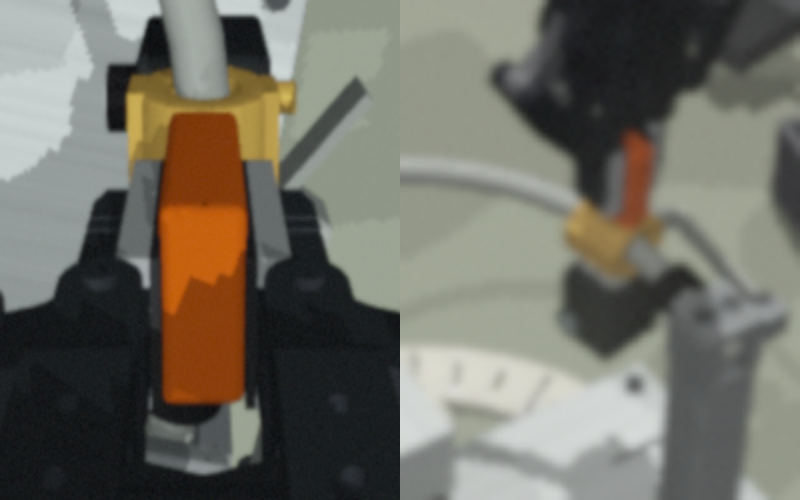

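```bash
python3 - <<'E'
s=open('path.py').read()
s=s.replace("f=np.clip(u,0,None)/120","f=np.clip(u,0,188.5)/120").replace("np.where(u<0,r,r*np.cos(f)).mean()","(np.where(u<0,r,r*np.cos(f))-np.clip(u-188.5,0,None)).mean()")
open('path.py','w').write(s)
E
python3 - <<'E'
from path import *
o=(.5377,.0572)
c=tgt(162,o)[0]+[.0014,-.0037,0]
print(c)
rows(c,77.37+1.92,o,[167,168,169,170,171,172,173,174,175,176])
rows(tgt(176,o)[0],84,o,[177,178,179,180,181,182,183,184,185,186,187,188,189])
E
```

```text
[0.64938505 0.09997444 0.15738439]
167 [0.0004, -0.0009, -0.0] tw -0.07 abs [0.6498 0.099  0.1574] 79.74
168 [0.0008, -0.0019, -0.0] tw -0.15 abs [0.6502 0.0981 0.1574] 80.21
169 [0.0011, -0.0028, -0.0] tw -0.23 abs [0.6505 0.0972 0.1573] 80.69
170 [0.0015, -0.0038, -0.0] tw -0.31 abs [0.6508 0.0962 0.1573] 81.17
171 [0.0018, -0.0047, -0.0] tw -0.39 abs [0.6512 0.0953 0.1573] 81.65
172 [0.0021, -0.0056, -0.0] tw -0.47 abs [0.6515 0.0943 0.1573] 82.12
173 [0.0024, -0.0066, -0.0] tw -0.55 abs [0.6518 0.0934 0.1573] 82.6
174 [0.0027, -0.0075, -0.0001] tw -0.63 abs [0.6521 0.0924 0.1573] 83.07
175 [0.003, -0.0085, -0.0001] tw -0.71 abs [0.6524 0.0915 0.1573] 83.53
176 [0.0033, -0.0095, -0.0001] tw -0.78 abs [0.6526 0.0905 0.1573] 83.98
177 [0.0003, -0.001, -0.0] tw -0.07 abs [0.6529 0.0896 0.1573] 84.4
178 [0.0005, -0.0019, -0.0] tw -0.14 abs [0.6532 0.0886 0.1573] 84.81
179 [0.0008, -0.0029, -0.0] tw -0.2 abs [0.6535 0.0876 0.1573] 85.21
180 [0.0011, -0.0038, -0.0] tw -0.26 abs [0.6537 0.0867 0.1573] 85.59
181 [0.0013, -0.0048, -0.0] tw -0.33 abs [0.654  0.0857 0.1573] 85.95
182 [0.0016, -0.0058, -0.0] tw -0.38 abs [0.6542 0.0847 0.1573] 86.3
183 [0.0018, -0.0068, -0.0] tw -0.44 abs [0.6544 0.0838 0.1573] 86.63
184 [0.002, -0.0077, -0.0] tw -0.49 abs [0.6547 0.0828 0.1573] 86.95
185 [0.0022, -0.0087, -0.0] tw -0.54 abs [0.6549 0.0818 0.1573] 87.25
186 [0.0025, -0.0097, -0.0] tw -0.59 abs [0.6551 0.0809 0.1573] 87.54
187 [0.0027, -0.0106, -0.0] tw -0.63 abs [0.6553 0.0799 0.1573] 87.81
188 [0.0029, -0.0116, -0.0] tw -0.68 abs [0.6555 0.0789 0.1573] 88.06
189 [0.0031, -0.0126, -0.0] tw -0.72 abs [0.6558 0.0779 0.1573] 88.3
```

Emit:
send_rows([
  {"xyz": [0.0004, -0.0009, 0], "twist": -0.07},
  {"xyz": [0.0008, -0.0019, 0], "twist": -0.15},
  {"xyz": [0.0011, -0.0028, 0], "twist": -0.23},
  {"xyz": [0.0015, -0.0038, 0], "twist": -0.31},
  {"xyz": [0.0018, -0.0047, 0], "twist": -0.39},
  {"xyz": [0.0021, -0.0056, 0], "twist": -0.47},
  {"xyz": [0.0024, -0.0066, 0], "twist": -0.55},
  {"xyz": [0.0027, -0.0075, 0], "twist": -0.63},
  {"xyz": [0.003, -0.0085, -0.0001], "twist": -0.71},
  {"xyz": [0.0033, -0.0095, -0.0001], "twist": -0.78},
])

```text
clock: 27.13
tool_pos: [0.6527, 0.0906, 0.1573]
ee_rot: [-0.7, -0.1, 0.1, 0.7]
contact_force: [-4.1, 1.6, -2.6]
grip_width: 0.0132
```

Run:
```python
import st
from h import *
w=wsnap('w16'); cv2.imwrite('pics/w16.png',cv2.resize(w['img'][220:430,220:420],(600,600)))
```

```text
t 27.13 tcp [0.6527 0.0906 0.1573] yaw 16.31 phi 83.99 F fwd/left/z -2.6 -3.5 -2.6 tq [0.21 0.98 0.02] w 0.0132
27.1333 [0.65269638 0.09056905 0.15727769] yaw 16.3140380674692 [-0.55  0.6   0.52  1.67 -0.34  0.97  0.37]
```

View pics/w16.png

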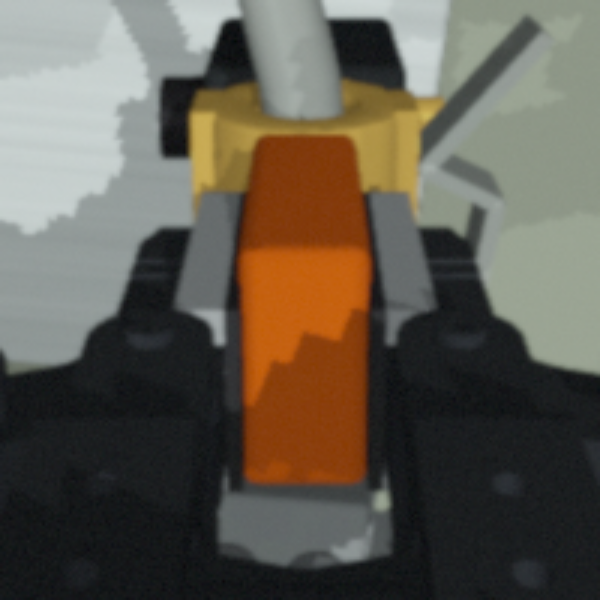

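Emit:
send_rows([
  {"xyz": [0.0003, -0.001, 0], "twist": -0.07},
  {"xyz": [0.0005, -0.0019, 0], "twist": -0.14},
  {"xyz": [0.0008, -0.0029, 0], "twist": -0.2},
  {"xyz": [0.0011, -0.0038, 0], "twist": -0.26},
  {"xyz": [0.0013, -0.0048, 0], "twist": -0.33},
  {"xyz": [0.0016, -0.0058, 0], "twist": -0.38},
  {"xyz": [0.0018, -0.0068, 0], "twist": -0.44},
  {"xyz": [0.0018, -0.0068, 0], "twist": -0.44},
  {"xyz": [0.0018, -0.0068, 0], "twist": -0.44},
  {"xyz": [0.0018, -0.0068, 0], "twist": -0.44},
])

```text
clock: 28.02
tool_pos: [0.6545, 0.0835, 0.1573]
ee_rot: [0.702, 0.084, -0.084, -0.702]
contact_force: [-3.3, -0.0, -3.2]
grip_width: 0.0131
```

Run:
```python
import st
from h import *
w=wsnap('w17'); cv2.imwrite('pics/w17.png',cv2.resize(w['img'][220:430,220:420],(600,600)))
```

```text
t 28.02 tcp [0.6545 0.0835 0.1573] yaw 13.71 phi 86.59 F fwd/left/z -0.8 -3.2 -3.2 tq [0.14 0.98 0.09] w 0.0131
28.0167 [0.65454041 0.08349327 0.15728445] yaw 13.706642519552243 [-0.55  0.6   0.53  1.67 -0.35  0.97  0.34]
```

View pics/w17.png

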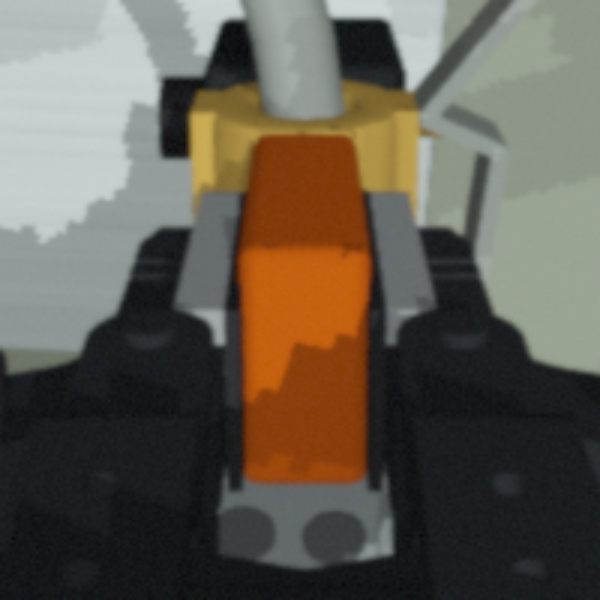

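Emit:
send_rows([
  {"xyz": [0.0001, -0.0005, 0], "twist": -0.03},
  {"xyz": [0.0002, -0.001, 0], "twist": -0.05},
  {"xyz": [0.0003, -0.0015, 0], "twist": -0.08},
  {"xyz": [0.0004, -0.002, 0], "twist": -0.1},
  {"xyz": [0.0005, -0.0025, 0], "twist": -0.13},
  {"xyz": [0.0006, -0.003, 0], "twist": -0.15},
  {"xyz": [0.0006, -0.003, 0], "twist": -0.15},
  {"xyz": [0.0006, -0.003, 0], "twist": -0.15},
  {"xyz": [0.0006, -0.003, 0], "twist": -0.15},
  {"xyz": [0.0006, -0.003, 0], "twist": -0.15},
])

```text
clock: 28.9
tool_pos: [0.6561, 0.0798, 0.1578]
ee_rot: [0.703, 0.079, -0.078, -0.702]
contact_force: [1.5, -3.4, -3.2]
grip_width: 0.0132
```

Run:
```python
import st
from h import *
w=wsnap('w18'); cv2.imwrite('pics/w18.png',cv2.resize(w['img'][220:430,220:420],(600,600)))
```

```text
t 28.9 tcp [0.6561 0.0798 0.1578] yaw 12.77 phi 87.53 F fwd/left/z 3.6 0.7 -3.2 tq [-0.73 -0.32 -0.13] w 0.0132
28.9 [0.65605574 0.07982196 0.15778869] yaw 12.77005644475311 [-0.55  0.6   0.53  1.66 -0.35  0.97  0.34]
```

View pics/w18.png

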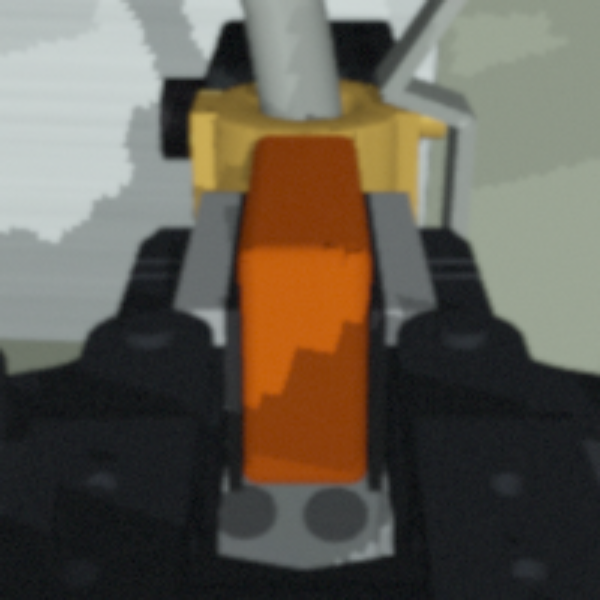

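The leaf has come in behind the rear corner and is now pushing the carriage forward (+3.6 N). I'll creep on to the stop.

Emit:
send_rows([
  {"xyz": [0.0, -0.0002, -0.0001], "twist": 0},
  {"xyz": [0.0001, -0.0004, -0.0002], "twist": -0.02},
  {"xyz": [0.0001, -0.0006, -0.0003], "twist": -0.03},
  {"xyz": [0.0002, -0.0008, -0.0003], "twist": -0.04},
  {"xyz": [0.0002, -0.001, -0.0003], "twist": -0.05},
  {"xyz": [0.0002, -0.0012, -0.0003], "twist": -0.06},
  {"xyz": [0.0002, -0.0012, -0.0003], "twist": -0.07},
  {"xyz": [0.0002, -0.0012, -0.0003], "twist": -0.07},
  {"xyz": [0.0002, -0.0012, -0.0003], "twist": -0.07},
  {"xyz": [0.0002, -0.0012, -0.0003], "twist": -0.07},
])

```text
clock: 29.78
tool_pos: [0.6551, 0.0799, 0.1569]
ee_rot: [-0.703, -0.076, 0.077, 0.703]
contact_force: [-0.5, -2.2, -2.6]
grip_width: 0.013
```

Run:
```python
import st
from h import *
w=wsnap('w19'); cv2.imwrite('pics/w19.png',cv2.resize(w['img'][220:430,220:420],(600,600)))
```

```text
t 29.78 tcp [0.6551 0.0799 0.1569] yaw 12.41 phi 87.89 F fwd/left/z 2.0 -0.9 -2.6 tq [-0.41 -0.02 -0.02] w 0.013
29.7833 [0.65514771 0.07994848 0.15692684] yaw 12.413020282387535 [-0.55  0.6   0.53  1.67 -0.36  0.97  0.33]
```

View pics/w19.png

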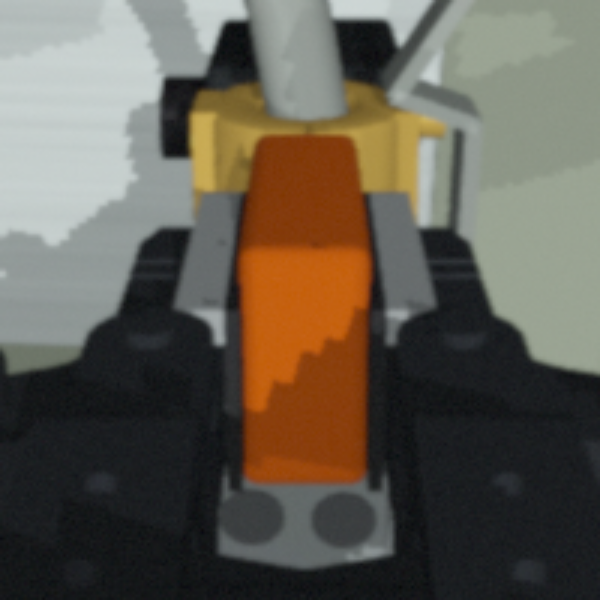

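Emit:
send_rows([
  {"xyz": [0.0, -0.0002, 0], "twist": 0},
  {"xyz": [0.0001, -0.0004, 0], "twist": -0.02},
  {"xyz": [0.0001, -0.0006, 0], "twist": -0.03},
  {"xyz": [0.0002, -0.0008, 0], "twist": -0.04},
  {"xyz": [0.0002, -0.001, 0], "twist": -0.05},
  {"xyz": [0.0002, -0.0012, 0], "twist": -0.06},
  {"xyz": [0.0002, -0.0012, 0], "twist": -0.07},
  {"xyz": [0.0002, -0.0012, 0], "twist": -0.07},
  {"xyz": [0.0002, -0.0012, 0], "twist": -0.07},
  {"xyz": [0.0002, -0.0012, 0], "twist": -0.07},
])

```text
clock: 30.67
tool_pos: [0.6555, 0.0784, 0.157]
ee_rot: [-0.703, -0.074, 0.074, 0.703]
contact_force: [0.7, -0.1, -2.1]
grip_width: 0.0132
```

Run:
```python
import st
from h import *
w=wsnap('w20'); cv2.imwrite('pics/w20.png',cv2.resize(w['img'][220:430,220:420],(600,600)))
```

```text
t 30.67 tcp [0.6555 0.0784 0.157 ] yaw 11.98 phi 88.32 F fwd/left/z 0.2 0.6 -2.1 tq [-0.02 -0.04  0.03] w 0.0132
30.6667 [0.65547178 0.07842401 0.15700568] yaw 11.976883419077371 [-0.55  0.6   0.54  1.67 -0.36  0.97  0.33]
```

View pics/w20.png

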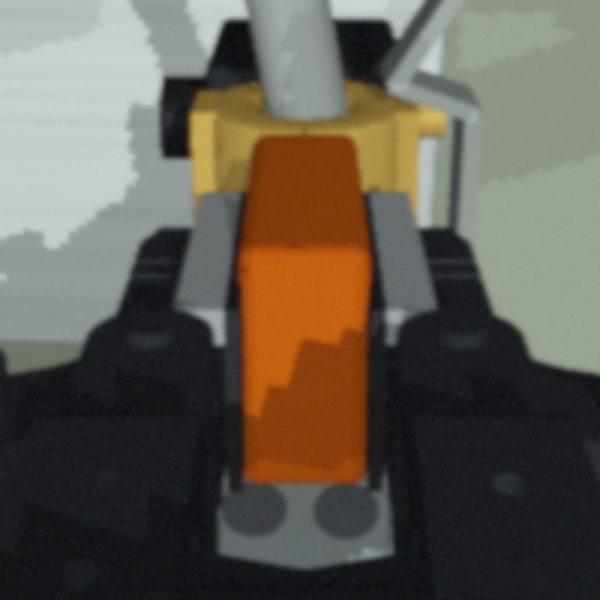

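Emit:
send_rows([
  {"xyz": [0.0, -0.0001, 0], "twist": -0.02},
  {"xyz": [0.0, -0.0002, 0], "twist": -0.04},
  {"xyz": [0.0001, -0.0003, 0], "twist": -0.06},
  {"xyz": [0.0001, -0.0004, 0], "twist": -0.08},
  {"xyz": [0.0001, -0.0005, 0], "twist": -0.1},
  {"xyz": [0.0002, -0.0006, 0], "twist": -0.12},
  {"xyz": [0.0002, -0.0007, 0], "twist": -0.14},
  {"xyz": [0.0002, -0.0008, 0], "twist": -0.16},
  {"xyz": [0.0002, -0.0009, 0], "twist": -0.16},
  {"xyz": [0.0002, -0.001, 0], "twist": -0.16},
])

```text
clock: 31.55
tool_pos: [0.6557, 0.0774, 0.157]
ee_rot: [0.704, 0.068, -0.068, -0.704]
contact_force: [-0.7, 0.1, -2.8]
grip_width: 0.0137
```

```bash
python3 -c "import st"
```

```text
t 31.55 tcp [0.6557 0.0774 0.157 ] yaw 11.02 phi 89.28 F fwd/left/z -0.2 -0.7 -2.8 tq [-0.03 -0.02  0.02] w 0.0137
```

Not at the stop yet, so I'll keep creeping.

Emit:
send_rows([
  {"xyz": [0.0, -0.0001, 0], "twist": 0},
  {"xyz": [0.0, -0.0002, 0], "twist": 0},
  {"xyz": [0.0001, -0.0003, 0], "twist": -0.02},
  {"xyz": [0.0001, -0.0004, 0], "twist": -0.03},
  {"xyz": [0.0001, -0.0005, 0], "twist": -0.04},
  {"xyz": [0.0001, -0.0006, 0], "twist": -0.05},
  {"xyz": [0.0001, -0.0007, 0], "twist": -0.06},
  {"xyz": [0.0002, -0.0008, 0], "twist": -0.06},
  {"xyz": [0.0002, -0.0009, 0], "twist": -0.06},
  {"xyz": [0.0002, -0.001, 0], "twist": -0.06},
])

```text
clock: 32.38
tool_pos: [0.6558, 0.077, 0.157]
ee_rot: [-0.704, -0.066, 0.066, 0.704]
contact_force: [-1.0, 2.4, -2.8]
grip_width: 0.0131
```

```bash
python3 -c "import st"
```

```text
t 32.38 tcp [0.6558 0.077  0.157 ] yaw 10.68 phi 89.62 F fwd/left/z -2.5 -0.5 -2.8 tq [0.48 0.05 0.04] w 0.0131
```

Emit:
send_rows([
  {"xyz": [0.0, -0.0001, 0], "twist": 0},
  {"xyz": [0.0, -0.0002, 0], "twist": 0},
  {"xyz": [0.0, -0.0003, 0], "twist": 0},
  {"xyz": [0.0001, -0.0004, 0], "twist": 0},
  {"xyz": [0.0001, -0.0005, 0], "twist": 0},
  {"xyz": [0.0001, -0.0006, 0], "twist": 0},
  {"xyz": [0.0001, -0.0007, 0], "twist": 0},
  {"xyz": [0.0001, -0.0008, 0], "twist": 0},
  {"xyz": [0.0001, -0.0008, 0], "twist": 0},
  {"xyz": [0.0001, -0.0008, 0], "twist": 0},
])

```text
clock: 33.22
tool_pos: [0.6558, 0.0768, 0.157]
ee_rot: [-0.704, -0.066, 0.066, 0.705]
contact_force: [-1.2, 5.1, -1.3]
grip_width: 0.0129
```

Run:
```python
import st
from h import *
w=wsnap('w21'); cv2.imwrite('pics/w21.png',cv2.resize(w['img'][220:430,220:420],(600,600)))
```

```text
t 33.22 tcp [0.6558 0.0768 0.157 ] yaw 10.7 phi 89.6 F fwd/left/z -5.3 -0.3 -1.3 tq [ 1.26  0.25 -0.05] w 0.0129
33.2167 [0.65583739 0.07680943 0.15704875] yaw 10.699955310541485 [-0.55  0.6   0.54  1.66 -0.36  0.97  0.31]
```

View pics/w21.png

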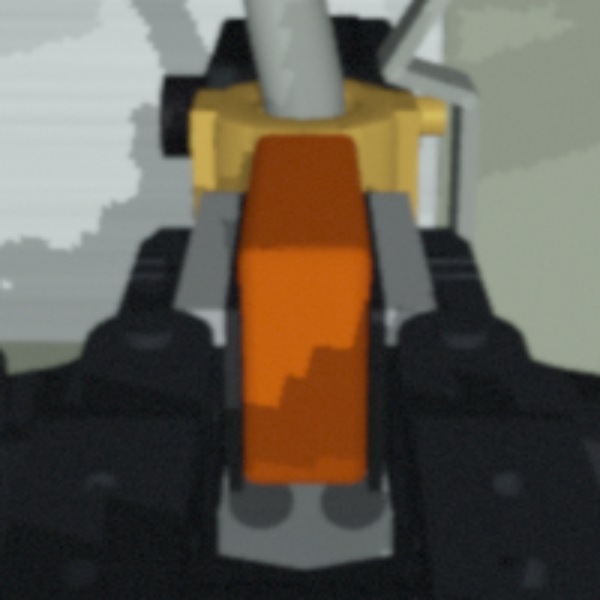

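Firm against the stop at 5 N, with the catch bend sitting behind the rear edge. I'll unload, lower the carriage until it hangs on the rod, then release.

Emit:
send_rows([
  {"xyz": [0, 0.0003, 0], "twist": 0},
  {"xyz": [0, 0.0006, -0.0002], "twist": 0},
  {"xyz": [0, 0.0009, -0.0005], "twist": 0},
  {"xyz": [0, 0.001, -0.0008], "twist": 0},
  {"xyz": [0, 0.001, -0.0011], "twist": 0},
  {"xyz": [0, 0.001, -0.0013], "twist": 0},
  {"xyz": [0, 0.001, -0.0015], "twist": 0},
  {"xyz": [0, 0.001, -0.0015], "twist": 0},
  {"xyz": [0, 0.001, -0.0015], "twist": 0},
  {"xyz": [0, 0.001, -0.0015], "twist": 0},
])

```text
clock: 34.1
tool_pos: [0.6561, 0.0769, 0.1557]
ee_rot: [-0.704, -0.066, 0.066, 0.704]
contact_force: [-1.8, 4.6, -0.3]
grip_width: 0.0134
```

```bash
python3 -c "import st"
```

```text
t 34.1 tcp [0.6561 0.0769 0.1557] yaw 10.66 phi 89.64 F fwd/left/z -4.8 -0.9 -0.3 tq [ 1.2   0.32 -0.04] w 0.0134
```

Emit:
send_rows([
  {"xyz": [0, 0.0003, 0], "twist": 0},
  {"xyz": [0, 0.0006, 0], "twist": 0},
  {"xyz": [0, 0.0006, 0], "twist": 0},
  {"xyz": [0, 0.0006, 0], "twist": 0},
  {"xyz": [0, 0.0006, 0], "twist": 0},
  {"xyz": [0, 0.0006, 0], "twist": 0},
  {"xyz": [0, 0.0006, 0], "twist": 0},
  {"xyz": [0, 0.0006, 0], "twist": 0},
  {"xyz": [0, 0.0006, 0], "twist": 0},
  {"xyz": [0, 0.0006, 0], "twist": 0},
])

```text
clock: 34.93
tool_pos: [0.6561, 0.077, 0.1557]
ee_rot: [0.704, 0.066, -0.066, -0.704]
contact_force: [-1.5, 3.5, 2.5]
grip_width: 0.0131
```

```bash
python3 -c "import st"
```

```text
t 34.93 tcp [0.6561 0.077  0.1557] yaw 10.65 phi 89.65 F fwd/left/z -3.7 -0.9 2.5 tq [ 0.78  0.29 -0.04] w 0.0131
```

Supported now, with only a small residual force. Releasing.

Emit:
send_rows([
  {"xyz": [0, 0, 0], "twist": 0},
  {"xyz": [0, 0, 0], "twist": 0},
  {"xyz": [0, 0, 0], "twist": 0},
  {"xyz": [0, 0, 0], "twist": 0},
  {"xyz": [0, 0, 0], "twist": 0},
  {"xyz": [0, 0, 0], "twist": 0},
  {"xyz": [0, 0, 0], "twist": 0},
  {"xyz": [0, 0, 0], "twist": 0},
  {"xyz": [0, 0, 0], "twist": 0},
  {"xyz": [0, 0, 0], "twist": 0},
], jaw=0.2)

```text
clock: 35.77
tool_pos: [0.656, 0.0772, 0.1555]
ee_rot: [0.704, 0.066, -0.066, -0.704]
contact_force: [0.8, 0.3, 0.2]
grip_width: 0.0339
```

Emit:
send_rows([
  {"xyz": [0, 0, 0.004], "twist": 0},
  {"xyz": [0, 0, 0.01], "twist": 0},
  {"xyz": [0, 0, 0.02], "twist": 0},
  {"xyz": [0, 0, 0.03], "twist": 0},
  {"xyz": [0, 0, 0.045], "twist": 0},
  {"xyz": [0, 0, 0.06], "twist": 0},
  {"xyz": [0, 0, 0.075], "twist": 0},
  {"xyz": [0, 0, 0.09], "twist": 0},
  {"xyz": [0, 0, 0.1], "twist": 0},
  {"xyz": [0, 0, 0.1], "twist": 0},
])

```text
clock: 36.6
tool_pos: [0.6575, 0.0771, 0.2591]
ee_rot: [-0.704, -0.068, 0.064, 0.704]
contact_force: [0.9, -0.1, 0.1]
grip_width: 0.0339
```

Run:
```python
import st
from h import *
w=wsnap('w22'); s=snap('side','s22')
cv2.imwrite('pics/w22c.png',cv2.resize(w['img'][180:420,200:440],(600,600)))
cv2.imwrite('pics/s22c.png',cv2.resize(s['img'][140:260,300:420],(600,600),interpolation=cv2.INTER_CUBIC))
```

```text
t 36.6 tcp [0.6575 0.0771 0.2591] yaw 10.65 phi 89.65 F fwd/left/z 0.3 0.9 0.1 tq [ 0.   -0.06  0.01] w 0.0339
36.6 [0.65748998 0.07709413 0.25905019] yaw 10.653076164750946 [-0.58  0.5   0.59  1.58 -0.3   1.15  0.26]
```

View pics/w22c.png

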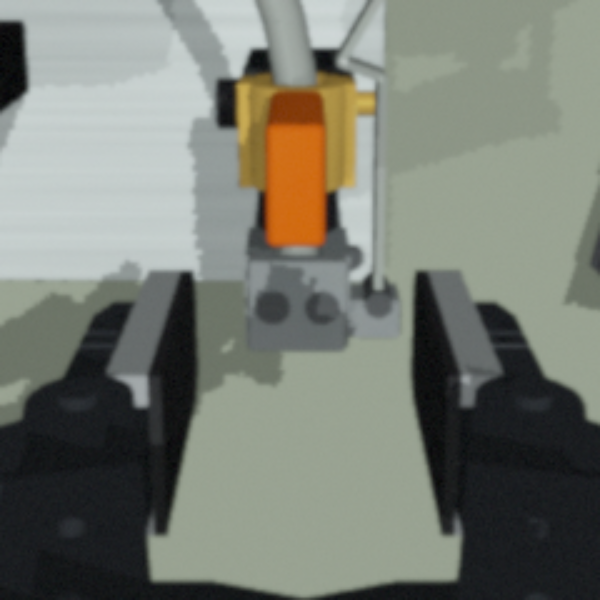

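View pics/s22c.png

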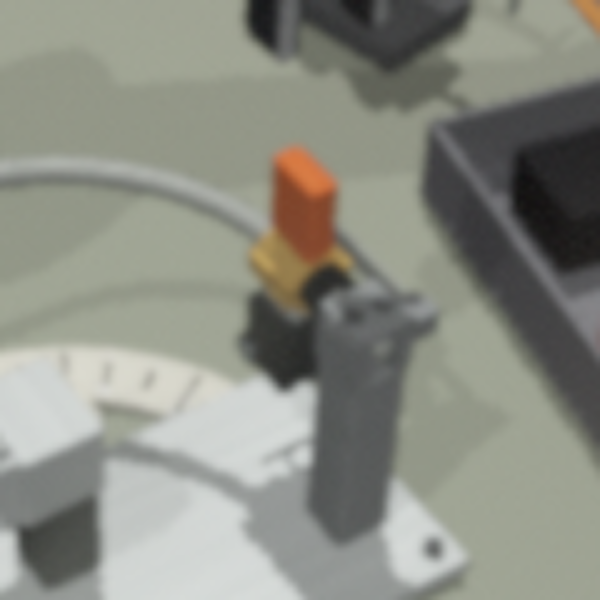

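Emit:
send_rows([
  {"xyz": [-0.01, -0.015, 0.02], "twist": 0},
  {"xyz": [-0.03, -0.04, 0.04], "twist": 0},
  {"xyz": [-0.05, -0.07, 0.05], "twist": 0},
  {"xyz": [-0.07, -0.1, 0.06], "twist": 0},
  {"xyz": [-0.09, -0.13, 0.06], "twist": 0},
  {"xyz": [-0.11, -0.16, 0.06], "twist": 0},
  {"xyz": [-0.13, -0.19, 0.06], "twist": 0},
  {"xyz": [-0.145, -0.21, 0.06], "twist": 0},
  {"xyz": [-0.15, -0.22, 0.06], "twist": 0},
  {"xyz": [-0.15, -0.22, 0.06], "twist": 0},
])

```text
clock: 37.53
tool_pos: [0.5046, -0.1451, 0.3153]
ee_rot: [-0.704, -0.064, 0.064, 0.704]
contact_force: [0.6, 0.1, 0.2]
grip_width: 0.0343
```

Run:
```python
import st
from h import *
t=snap('top','t23'); t0=load('top0')
cr=lambda i:cv2.resize(i[155:235,265:345],(400,400),interpolation=cv2.INTER_CUBIC)
cv2.imwrite('pics/c23.png',np.hstack([cr(t0['img']),cr(t['img'])]))
cv2.imwrite('pics/t23.png',t['img'])
```

```text
t 37.53 tcp [ 0.5046 -0.1451  0.3153] yaw 10.39 phi 89.91 F fwd/left/z 0.0 0.6 0.2 tq [ 0.03 -0.03 -0.01] w 0.0343
```

View pics/c23.png

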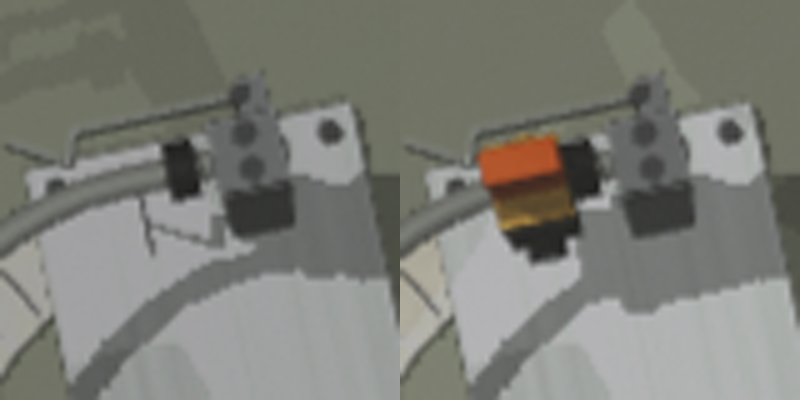

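View pics/t23.png

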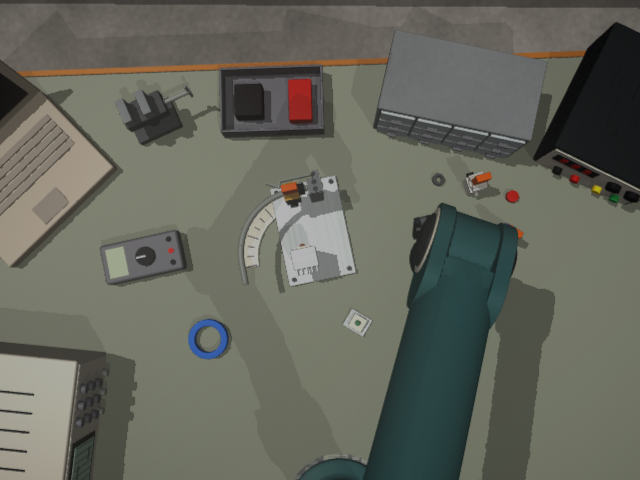

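In the top view the catch leaf runs from (73,135) to (240,98) in the crop both before and after, so it is closed. The carriage meets the collar, the window tube faces the LED, and the things in view haven't moved. Handing in.

```bash
python3 -c "
from workcell import r
print(r.sense()['contact_force']); print(r.close_job())"
```

```text
[0.62730452 0.22024355 0.38514179]
the job is handed in; nothing more can be done
None
```

The brass carriage is on the rod at home, against the stop collar with the catch closed behind it. I let go of it and handed the job in at about 37.5 s of the 69 s allowed.

**How it went**
- **Finding the rod:** the free end stood about 4 mm high, which I confirmed by touching the rod lightly. The largest reading then was 19.5 N, about 16 N of it on the rod.
- **Round the bend:** at about a third of the way the carriage lightly touched the rod. I moved the path in by about 1 mm and the touch went away.
- **Catch and stop:** the highest reading I took at the catch was 9 N along the rod. I then crept onto the stop and held it with about 5 N.

**Last checks**
- **Seating:** the carriage stopped moving at the collar. It was lowered until it hung on the rod before I opened the fingers.
- **Catch:** in the top view the leaf lies in the same place as before the job.
- **Window:** it faces the LED.
- **Robot:** the force readings were near zero and the arm was clear of everything.

**Not confirmed**
- **Release force:** about 4 N was still pressing towards the stop when I let go, although I had backed off. Nothing shifted that I could see.
- **Readings between calls:** I only saw forces at the end of each move, so brief peaks in between are not known.
- **Hidden things:** in the last top view the arm hid the screwdriver and most of two look-alikes. The arm touched none of them that I know of.
- **Camera offset:** the top and wrist cameras disagreed by about 4 mm on the stand's position. The touch on the rod put it about midway between them.

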